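# Lock the die holder into the clay extruder

### The arm

A 6-joint arm with a two-finger parallel gripper is mounted at the origin on the work surface. World frame = base frame: x ahead of the robot, y to its left, z up, the work surface at z = 0. Lengths are in mm, angles in rad, forces in N, time in s.
With the tool pointing down it reaches from about 350 to 775 mm from the base axis. Payload 7.3 kg.
Tool frame: the origin (TCP) lies midway between the tips of the shut fingers; the grasp point (between the pads) lies 19 mm behind it (grasp_offset is the z of the grasp point in the tool frame, in mm); z points along the fingers, y is the direction in which the jaws open and shut (so a half turn about z gives the same grasp; the last joint's range is limited). The gripper opens to 92 mm and grips with 3 to 60 N. Pads are 19 mm wide; open, the fingers measure 130 mm over their backs; the gripper's body (75 mm by 190 mm) begins 47 mm behind the grasp point.
Start: joints at [1.188, 0.342, 1.524, -0, 1.275, -0.146], TCP at [123.145, 510.373, 226.741] pointing down, gripper open.
Joint ranges: [-2.53, 2.53], [-0.77, 2.02], [0.04, 2.7], [-1, 4.14], [0.28, 2.66], [-3.11, 3.11]. Speed limits (rad/s): [2.57, 2.57, 3.14, 3.14, 3.14, 3.14].

### API

Orientations are given as [roll, pitch, yaw] about the fixed x, y, z axes, in that order (R = Rz(yaw) Ry(pitch) Rx(roll)).
In Python, from plant import get_obs, capture, camera_model, close_job, boxes_of, regions_of, place_of, grasp_offset gives the robot as it stands. The module is installed in compiled form; this text tells all that it offers.
- The arm moves only by the tool send_rows, never from a script. Its argument "targets" is a list that holds one entry, the list of rows, each a list of 7 numbers: the turn, a rotation vector about the tool's x, y, z in degrees, then the shift along the tool's x, y, z in mm, then the closure, from -1 (fully open) to 1 (shut). A call has 1 to 5 rows; each row is the pose to reach, as a shift and turn from the pose commanded when the call began, along the tool's axes at that moment; what a row does not reach only later rows make up. A row lasts 1/12 s, in which the tool goes at most 41.7 mm and 7.16 degrees, less where a joint would pass 70% of its speed; a pose out of reach is approached as far as the arm can. A call with a gripper value outside its range is refused whole. The fingers move at their own pace and stop on an object; the grip force is fixed at half the most. Time passes only in rows, so rows that repeat a pose let the fingers close. It gives the time, the measured TCP pose, the force and the opening at its end, in the units of the state.
- get_obs(): the state, without advancing time (a new reading comes with each control period).
- capture(name): name is "scene" or "top" or "wrist"; returns the picture (480x640x3 uint8, red, green, blue); there is no depth.
- camera_model(name): a dict with "K" (3x3 intrinsics, pixels), "k1" (the pictures are not rectified: a ray, as slopes to the right and down, at radius r is drawn at 1 + k1 r^2 times it, then the intrinsics apply), "world_to_cam" (4x4, takes a point from world to camera coordinates). Camera axes: x right, y up, looking along -z (the intrinsics and any distortion apply to the point x, -y, -z); pixel columns grow to the right and rows downward; lengths in mm; the calibration is good to about 2 mm. A picture is of the moment at which its call begins: read the wrist's pose just before it. camera_model takes no time and is no camera call; for the wrist camera it gives the pose at the moment of the call.
- close_job(): hands the job in, once; it reports no verdict.
Trained networks look in the newest picture that a camera, given by its name, has taken for a name from the list of things; names that differ only in an ending like _2 or _b are one class to them, and where a whole thing is asked for, a point or a joint stands for the part that bears it (a point fixed in the world has none). Each returns a list of dicts, best first, with "conf" (0 to 1); they miss things now and then, are a little off and sometimes report something else, mostly with a low value. They report only what shows in the picture. A call takes as long as a camera call. They do not tell look-alikes from the thing itself.
- boxes_of(label, camera): "location" ([row, column] in pixels, amid what is visible of it).
- regions_of(label, camera): "region" (480x640 bool, what is visible of it) and "location" ([row, column] in pixels, amid what is visible of it).
- place_of(label, camera): "location" ([row, column] in pixels: a listed point, or the origin of a listed thing).
The state is a dict: "time": time; "joint_positions": joint angles; "dq": joint speeds; "tau": joint torques, N m; "tool_pos": TCP position; "tcp_rot": TCP orientation; "contact_force": force on the tool from outside, world axes, zero at the start; "moment": the same for the moment, N m; "grip_width": finger opening in mm.
Only numpy, scipy, OpenCV 4.12 (cv2) and the standard library are available. Lean on these libraries where they do the work, as an engineer would, in place of code of your own. Each camera call takes 0.05 s, during which the arm holds its last target.

### The job

Fit the die holder to the clay extruder: offer it up to the open lower end of the barrel, feel for the notches, push its lugs up through them, twist it counter-clockwise as seen from above until it comes up against the stops, and let it down so that the lugs sit fully home in their seats and the holder hangs there upright by itself. Leave the bowl, the two raw coasters and the glass lump where they are.

Things in the scene. Friction and masses are not known exactly. Their poses are not given: they have to be found in the camera images.
- holder_center (a point): Centre of the loose die holder, on its axis 31 mm above its underside. Cast aluminium cup, 0.25-0.4 kg, standing on the shelf: cup radius 44 mm up to a shoulder 35 mm above the underside, then a neck of radius 33 mm up to 62 mm; one straight dark-wood handle, 199 mm long overall. Axes: z up the cup's axis, x along the handle, outwards
- lugs (a point): On the holder's axis at mid-height of its three lugs, 56 mm above the underside; same axes. Each lug is 13 mm wide and 8 mm tall (52 to 60 mm above the underside) and reaches out to radius 42.5 mm. One points along the handle (+x), the others 120 degrees to either side
- handle_grip (a point): Where to grip the holder's handle: mid-height of the wood, 120 mm out from the cup's axis, 24 mm above the underside; same axes. The wood is a bar 24 mm wide, 20 mm tall, from 73 to 155 mm off the axis. Held here from above, the gripper clears the barrel. The cup's weight and pushes at the cup twist the bar in the fingers: grip firmly (60 N or more)
- extruder_base (a point): The fixed bench clay extruder: underside of its grey base plate (12 mm thick; from 55 mm in front of to 115 mm behind this point, 212 mm wide), straight below the barrel. x, y, z are the frame's: -x is the open front. Two 24 mm pillars stand 62 mm behind, 88 mm to either side; steel barrel 104 mm across (110 at its end), 150 to 380 mm up; T bar to 540 mm
- mouth (a point): Centre of the barrel's open lower end, 150 mm above the shelf, bore 92 mm; axes of the extruder frame. The bayonet ring lies inside, from this level to 12 mm above it, inner radius 36.5 mm. Lugs offered up at a wrong angle meet its underside here. The cup's shoulder meets the barrel's end with the holder's centre 4 mm below this point
- notches (a point): Point on the axis at the ring's top, 12 mm above mouth. Three notches in the ring, 120 degrees apart, 30 wide (a lug needs 20: 5 to spare each side). They face down, out of sight, and the barrel was clamped back at a chance angle: the handle enters pointing to the front (-x) turned 18 degrees clockwise from above (towards +y), give or take 19; feel for it
- home (a point): Where the holder's centre is when home, 13 mm below mouth. To get there: lugs up through the notches until the holder's centre is 4 to 9 mm below the mouth, turn counter-clockwise (from above) at that height over 22 degrees of ring and on above the seats (4 mm deep, centred 52 degrees from the notches) to the stops at about 57 degrees, then lower
- bowl_center (a point): Centre of a white raku-fired bowl standing on the shelf, 124 mm across the rim, 58 mm high (bystander; may be on either side)
- coaster_a_center (a point): Centre of an unfired grey stoneware coaster lying flat, 96 mm across, 11 mm thick, in front of the extruder (bystander)
- coaster_b_center (a point): Centre of a second coaster like it, to the right of the extruder as the robot sees it (bystander)
- cullet_center (a point): Centre of a rough lump of green glass, about 66 x 46 x 48 mm, to the left of the extruder (bystander)
Mind the look-alikes: they are no part of the job. Of the things that look like the part that bears holder_center, take the one that is farthest to the robot's right at the start.

How it is judged:
By the outcome, as a careful person would: the job done as asked, in the order asked, and still so for the second after the job is handed in, with the robot touching nothing.
It also fails if it takes over 58 s, if anything falls off the work surface, if the arm or the gripper's body presses on something with over 40 N, if the wrist force passes 120 N, or if a joint passes its speed limit or range.

## Working session

There is one attempt and no reset: what is moved stays moved. The work goes in short steps, Python scripts to look and compute and a tool call to move; the robot and the scene stay as the last step left them, time stands still between calls to the robot, and variables do not carry over. Pictures are saved under pics/ and viewed, and the job is handed in when it is done.

Besides the shell and the picture viewer there is one more tool, called after "Call:" as name(argument=value, ...), one argument or row to a line, values as JSON. send_rows: Moves the arm, as the interface text tells. Its arguments: {"type":"object","properties":{"targets":{"type":"array","items":{"type":"array","items":{"type":"array","items":{"type":"number"}}}}},"required":["targets"]}

```bash
mkdir -p pics; ls
python3 - <<'E'
from plant import *
import cv2
o=get_obs(); print({k:o[k] for k in o})
for n in ["scene","top","wrist"]:
    im=capture(n); cv2.imwrite(f"pics/{n}0.png",im[:,:,::-1]); m=camera_model(n); print(n,m)
    for l in ["holder_center","handle_grip","extruder_base","mouth"]:
        print(l,[(r['location'],round(r['conf'],2)) for r in place_of(l,n)])
print(grasp_offset)
E
```

```text
pics
{'time': 0.0, 'joint_positions': array([ 1.18798629e+00,  3.42749240e-01,  1.52502206e+00, -1.92892561e-05,
        1.27536781e+00, -1.46020424e-01]), 'dq': array([1.26088444e-03, 8.73573514e-04, 4.31159061e-05, 5.83813608e-04,
       6.91169069e-04, 3.16549787e-04]), 'tau': array([-2.60759180e-04, -4.31247175e+01, -2.44218546e+01,  7.16391834e-02,
        5.61482913e-02, -1.25706447e-04]), 'tool_pos': array([122.99925368, 509.97578817, 226.02942963]), 'tcp_rot': array([-3.14005997e+00, -2.06763959e-04,  2.90480851e+00]), 'contact_force': array([-0.01419643, -0.08382731, -0.53510666]), 'moment': array([-0.03754286, -0.02689963, -0.02666492]), 'grip_width': 91.79010332067935}
scene {'K': array([[504.07553185,   0.        , 316.51969682],
       [  0.        , 504.07553185, 240.53457183],
       [  0.        ,   0.        ,   1.        ]]), 'k1': 0.01867547275973068, 'world_to_cam': array([[-2.93526578e-01,  9.55930649e-01, -6.22436193e-03,
         4.57021003e+01],
       [-9.12044359e-01, -2.78088413e-01,  3.01399937e-01,
         4.85968032e+02],
       [ 2.86386515e-01,  9.414
[... 1160 characters left out ...]
 0.84), ([182.5, 434.9], 0.45)]
mouth []
wrist {'K': array([[373.48661399,   0.        , 318.7091445 ],
       [  0.        , 373.48661399, 243.94918881],
       [  0.        ,   0.        ,   1.        ]]), 'k1': -0.07546133475439036, 'world_to_cam': array([[ 2.33941451e-01,  9.72249991e-01,  1.16262671e-03,
        -5.24917001e+02],
       [-9.28527247e-01,  2.23775199e-01, -2.96246200e-01,
         3.82593392e+01],
       [-2.88285533e-01,  6.82247355e-02,  9.55110903e-01,
        -3.90234726e+02],
       [ 0.00000000e+00,  0.00000000e+00,  0.00000000e+00,
         1.00000000e+00]])}
holder_center [([390.4, 415.2], 0.6)]
handle_grip [([327.4, 501.2], 0.86)]
extruder_base []
mouth []
-18.8
```

View pics/scene0.png

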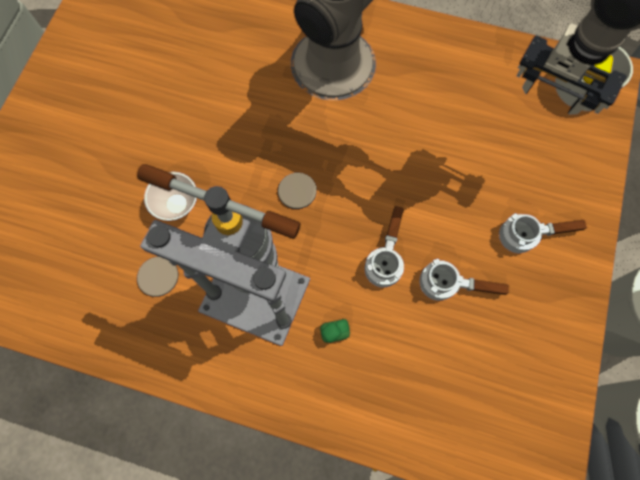

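View pics/top0.png

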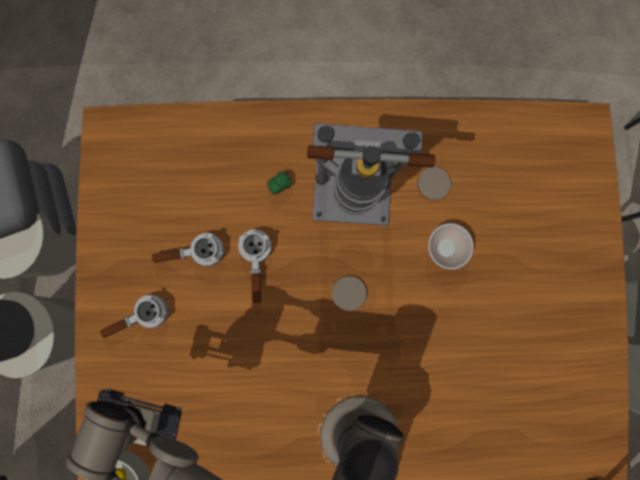

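View pics/wrist0.png

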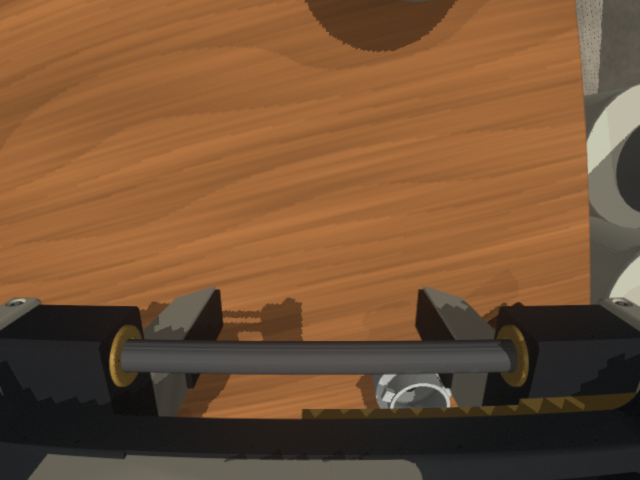

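Three look-alike holders show. The one farthest right from the robot is at top-image (255,245), scene-image (384,266), with its handle towards the robot. Next I localise it.

```bash
cat > h.py <<'E'
import numpy as np, cv2
from plant import *
from scipy.optimize import least_squares
def ray(cam,rc,m=None):
    m=m or camera_model(cam); K=m['K']
    d=np.array([(rc[1]-K[0,2])/K[0,0],(rc[0]-K[1,2])/K[1,1]]); u=d.copy()
    for _ in range(20): u=d/(1+m['k1']*(u@u))
    W=m['world_to_cam']; R=W[:3,:3]; t=W[:3,3]
    return -R.T@t, R.T@np.array([u[0],-u[1],-1.])
def onz(cam,rc,z,m=None):
    o,d=ray(cam,rc,m); return o+d*(z-o[2])/d[2]
def proj(cam,P,m=None):
    m=m or camera_model(cam); W=m['world_to_cam']
    p=np.atleast_2d(P)@W[:3,:3].T+W[:3,3]; s=np.stack([p[:,0],-p[:,1]],1)/(-p[:,2:3])
    s=s*(1+m['k1']*(s**2).sum(1,keepdims=True)); K=m['K']
    return np.stack([s[:,1]*K[1,1]+K[1,2],s[:,0]*K[0,0]+K[0,2]],1)
E
python3 - <<'E'
from h import *
for c,hc,hg,eb in [("top",(250.9,206.1),None,(199.2,349.7)),("scene",(264.8,386.5),(218.3,391.7),(284.2,262.1))]:
    print(c,"eb",onz(c,eb,0))
print("hc top",onz("top",(246.6,257.4),31),"scene",onz("scene",(264.8,386.5),31))
print("hg top",onz("top",(289.5,251.8),24),"scene",onz("scene",(218.3,391.7),24))
for c in ["top","scene"]:
    im=capture(c)
    for l in ["holder_center","extruder_base","bowl_center","coaster_a_center","cullet_center"]:
        for r in regions_of(l,c):
            print(c,l,round(r['conf'],2),r['location'],r['region'].sum(), onz(c,r['location'],20)[:2].round())
    cv2.imwrite(f"pics/{c}1.png",cv2.resize(im[150:350,200:400] if c=="top" else im[190:310,330:450],(600,600),interpolation=cv2.INTER_CUBIC)[:,:,::-1])
    for l in ["holder_center","handle_grip","lugs","home","notches","extruder_base"]:
        print(c,l,[(r['location'],round(r['conf'],2)) for r in place_of(l,c)])
E
```

```text
top eb [651.74931409  12.25885146   0.        ]
scene eb [641.76785748  14.47339314   0.        ]
hc top [518.78487531 269.15504608  31.        ] scene [518.98108655 282.21298778  31.        ]
hg top [402.41306958 285.79088046  24.        ] scene [401.11178221 265.18739662  24.        ]
top holder_center 0.87 [253.1, 254.8] 1221 [502. 277.]
top holder_center 0.85 [315.0, 146.2] 1189 [335. 580.]
top holder_center 0.59 [254.2, 200.8] 1241 [501. 427.]
top extruder_base 0.73 [160.4, 357.3] 7663 [758. -10.]
top extruder_base 0.56 [244.5, 448.7] 1523 [ 518. -259.]
top bowl_center 0.84 [245.9, 450.0] 1637 [ 514. -263.]
top coaster_a_center 0.88 [290.7, 351.6] 928 [395.  14.]
top cullet_center 0.72 [182.4, 279.3] 397 [698. 209.]
top holder_center [([243.0, 253.5], 0.94), ([250.4, 208.0], 0.71), ([311.8, 150.7], 0.71)]
top handle_grip [([327.4, 109.7], 0.96), ([258.7, 161.6], 0.92), ([289.1, 257.4], 0.64)]
top lugs [([310.7, 148.1], 0.91), ([250.2, 203.4], 0.56), ([244.7, 250.6], 0.55)]
top home [([182.8, 436.3], 0.62)]
top notches []
top extruder_base [([205.9, 347.8], 0.94), ([245.7, 447.4], 0.22)]
scene holder_center 0.87 [230.2, 530.2] 1817 [333. 589.]
scene holder_center 0.76 [259.9, 389.2] 1693 [502. 286.]
scene holder_center 0.66 [284.4, 444.7] 1921 [522. 424.]
scene extruder_base 0.59 [263.5, 233.9] 13622 [618. -62.]
scene bowl_center 0.57 [202.1, 169.7] 1367 [ 517. -265.]
scene coaster_a_center 0.72 [260.5, 388.1] 1614 [505. 284.]
scene coaster_a_center 0.56 [190.2, 292.7] 1038 [399.  13.]
scene cullet_center 0.76 [331.8, 329.6] 601 [705. 200.]
scene cullet_center 0.59 [264.4, 230.9] 13902 [622. -68.]
scene holder_center [([231.2, 520.6], 0.86), ([266.6, 384.3], 0.79), ([278.6, 438.0], 0.78)]
scene handle_grip [([225.5, 570.1], 0.94), ([220.5, 393.7], 0.8), ([286.0, 494.5], 0.57)]
scene lugs [([275.5, 444.9], 0.84), ([263.9, 384.9], 0.77), ([228.3, 525.2], 0.63)]
scene home []
scene notches []
scene extruder_base []
```

Run:
```python
import cv2,numpy as np
cv2.imwrite("pics/m.png",np.hstack([cv2.resize(cv2.imread("pics/top1.png"),(400,400)),cv2.resize(cv2.imread("pics/scene1.png"),(400,400))]))
```

```text
(no output)
```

View pics/m.png

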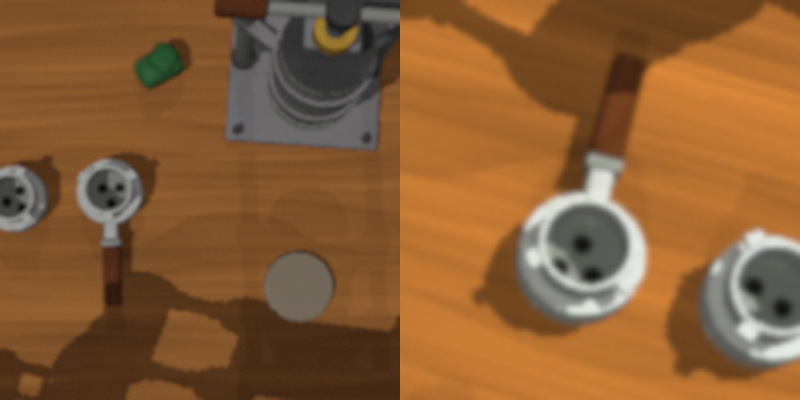

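Run:
```python
import cv2,numpy as np
a=cv2.imread("pics/top0.png")[110:240,290:440]; b=cv2.imread("pics/scene0.png")[160:350,130:320]
cv2.imwrite("pics/e1.png",cv2.resize(a,None,fx=5,fy=4.5,interpolation=cv2.INTER_CUBIC)[:600])
cv2.imwrite("pics/e2.png",cv2.resize(b,None,fx=3,fy=3,interpolation=cv2.INTER_CUBIC))
```

```text
(no output)
```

View pics/e1.png

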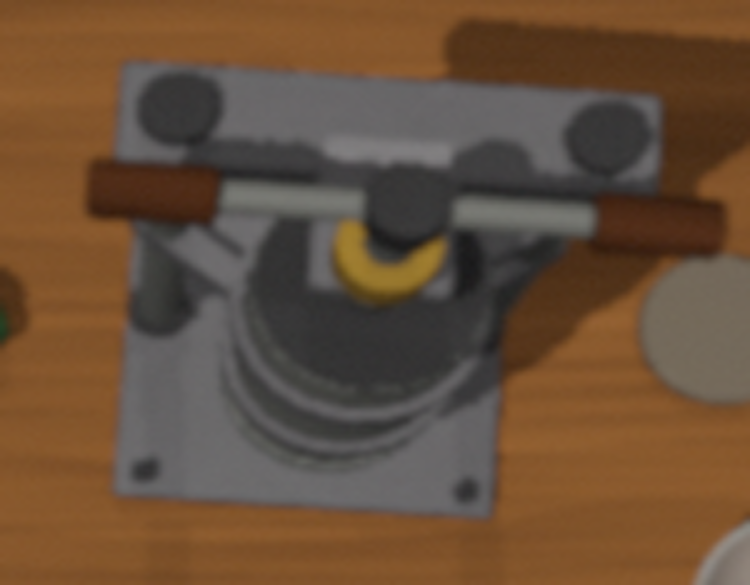

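View pics/e2.png

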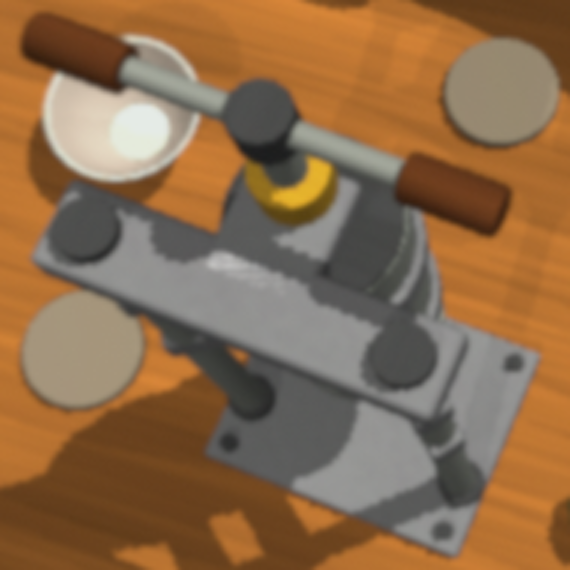

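Run:
```python
from h import *
def px(x,y,sx,sy,x0,y0): return ((y+.5)/sy-.5+y0,(x+.5)/sx-.5+x0)
obs=[("top",px(115,492,5,4.5,290,110),(-55,106,12)),("top",px(490,515,5,4.5,290,110),(-55,-106,12)),
("scene",px(538,352,3,3,130,160),(-55,106,12)),("scene",px(455,555,3,3,130,160),(115,106,12)),("scene",px(205,452,3,3,130,160),(115,-106,12))]
for o in obs: print(o, onz(o[0],o[1],12))
def w(p,L):
    c,s=np.cos(p[2]),np.sin(p[2]); return np.array([p[0]+c*L[0]-s*L[1],p[1]+s*L[0]+c*L[1],L[2]])
for sel in (("top",),("scene",),("top","scene")):
    S=[o for o in obs if o[0] in sel]
    r=least_squares(lambda p:np.concatenate([proj(c,w(p,L))[0]-np.array(q) for c,q,L in S]),[650,12,0])
    print(sel,r.x[:2],np.degrees(r.x[2]),r.fun.round(1))
print("cup top rim", onz("top",(244.9,254.9),62), onz("top",(302.3,256.2),30))
print("scene", onz("scene",(190+245*.3*1,330+590*.3/2),62))
```

```text
('top', (218.94444444444446, 312.6), (-55, 106, 12)) [595.40287209 117.44467603  12.        ]
('top', (224.05555555555554, 387.6), (-55, -106, 12)) [578.20863273 -90.89354544  12.        ]
('scene', (277.0, 309.0), (-55, 106, 12)) [595.3256259  116.56153252  12.        ]
('scene', (344.66666666666663, 281.33333333333337), (115, 106, 12)) [763.07134548 103.45929132  12.        ]
('scene', (310.33333333333337, 198.0), (115, -106, 12)) [ 745.22761069 -104.80121061   12.        ]
('top',) [641.63251179   8.744834  ] -4.711357834234514 [-0.  -0.5  0.   0.5]
('scene',) [640.07968346   7.97193779] -4.7056154961558585 [-0.4  0.8  0.2  0.3  0.  -1.1]
('top', 'scene') [640.54913699   8.24777264] -4.7428044423391125 [ 0.3 -0.4  0.4  0.7 -0.1  0.9  0.5  0.3  0.2 -1. ]
cup top rim [520.52665128 272.80930395  62.        ] [367.59894126 273.43340276  30.        ]
scene [503.95154405 348.97899339  62.        ]
```

```bash
cat >> h.py <<'E'
from scipy.spatial.transform import Rotation as Ro
def Rof(yaw): return Ro.from_euler('xyz',[180,0,yaw],degrees=True)
def rel(p,yaw,p0=None,yaw0=None):
    "row from (p0,yaw0) (default measured) to (p,yaw), tool down"
    o=get_obs()
    if p0 is None: p0=o['tool_pos']
    R0=Ro.from_euler('xyz',o['tcp_rot']) if yaw0 is None else Rof(yaw0)
    rv=(R0.inv()*Rof(yaw)).as_rotvec(degrees=True); t=R0.inv().apply(np.array(p)-np.array(p0))
    return rv.round(2),t.round(1)
def st():
    o=get_obs(); return dict(t=round(o['time'],2),p=o['tool_pos'].round(1),r=np.degrees(o['tcp_rot']).round(2),F=o['contact_force'].round(1),M=o['moment'].round(2),g=round(o['grip_width'],1),q=o['joint_positions'].round(3))
E
python3 -c "
from h import *
y0=90+np.degrees(1.188+.146);print(y0)
print(rel([401,273,130],180,[123.145,510.373,226.741],y0)); print(st())"
```

```text
166.4325698704518
(array([  0.  ,   0.  , -13.57]), array([-325.8, -165.6,   96.7]))
{'t': 1.95, 'p': array([123.1, 510.4, 226.7]), 'r': array([179.99,   0.  , 166.44]), 'F': array([ 0.6,  0.1, -0.8]), 'M': array([ 0.04,  0.04, -0.03]), 'g': 91.7, 'q': array([ 1.188,  0.342,  1.524, -0.   ,  1.275, -0.146])}
```

Call:
send_rows(
  targets=[
    [[0, 0, -2, -33, -17, 0, -1], [0, 0, -4, -66, -33, 10, -1], [0, 0, -6, -100, -50, 25, -1], [0, 0, -8, -133, -67, 35, -1], [0, 0, -10, -165, -83, 45, -1]],
  ],
)

```text
time: 2.37
tool_pos: [265.0, 389.6, 181.3]
tcp_rot: [3.141, 0.0, 3.082]
contact_force: [0.5, 0.2, -0.4]
grip_width: 91.9
```

```bash
python3 -c "
from h import *
print(st());print(rel([401,273,130],180))"
```

```text
{'t': 2.37, 'p': array([265. , 389.6, 181.3]), 'r': array([1.7999e+02, 1.0000e-02, 1.7656e+02]), 'F': array([ 0.5,  0.2, -0.4]), 'M': array([ 0.09, -0.06, -0.02]), 'g': 91.9, 'q': array([ 0.811,  0.289,  1.737, -0.   ,  1.115, -0.7  ])}
(array([ 0.01,  0.01, -3.44]), array([-142.7, -108.2,   51.3]))
```

Call:
send_rows(
  targets=[
    [[0, 0, -1, -32, -24, 11, -1], [0, 0, -2, -64, -48, 22, -1], [0, 0, -3, -96, -72, 33, -1], [0, 0, -3.5, -128, -97, 45, -1], [0, 0, -3.5, -142.5, -108, 51, -1]],
  ],
)

```text
time: 2.78
tool_pos: [402.2, 271.4, 129.7]
tcp_rot: [-3.141, 0.0, 3.139]
contact_force: [-0.1, 1.2, 0.3]
grip_width: 92.0
```

Run:
```python
from h import *
m=camera_model("wrist"); im=capture("wrist"); cv2.imwrite("pics/w2.png",im[:,:,::-1]); print(st())
W=m['world_to_cam'];print(-W[:3,:3].T@W[:3,3])
for l,z in [("holder_center",31),("lugs",56),("handle_grip",24)]:
    print(l,[(r['location'],round(r['conf'],2),onz("wrist",r['location'],z,m).round(1)) for r in place_of(l,"wrist")])
```

```text
{'t': 2.83, 'p': array([403.2, 270.4, 129. ]), 'r': array([-179.9 ,    0.  ,  179.72]), 'F': array([ 2.4, -0.8, -0.9]), 'M': array([-0.05, -0.1 , -0.1 ]), 'g': 92.0, 'q': array([ 0.434,  0.379,  1.77 , -0.002,  0.994, -1.131])}
[322.60086456 270.97226247 287.63272999]
holder_center [([385.4, 327.1], 0.94, array([524.7, 277.5,  31. ]))]
lugs [([407.4, 326.0], 0.57, array([525.6, 276.1,  56. ]))]
handle_grip [([239.3, 325.5], 0.71, array([401. , 275.8,  24. ]))]
```

View pics/w2.png

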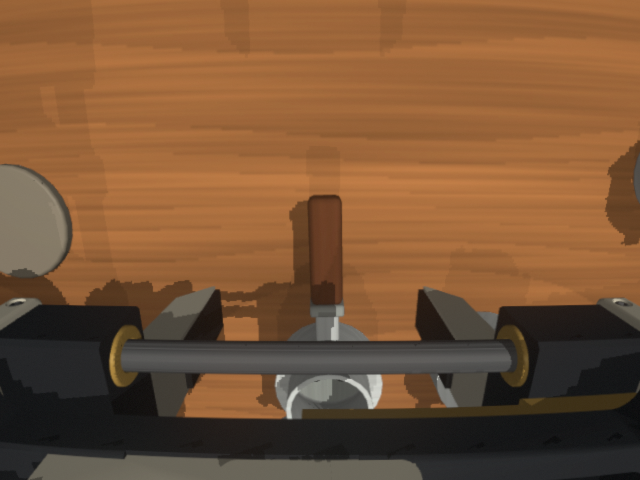

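Run:
```python
from h import *
m=camera_model("wrist")
a=onz("wrist",(196,325),34,m); b=onz("wrist",(304,326.7),34,m); c=onz("wrist",(380,328.5),35,m)
print(a,b,c,np.degrees(np.arctan2(*(a-b)[1::-1])),np.degrees(np.arctan2(*(a-c)[1::-1])))
u=(a-b)/np.linalg.norm(a-b)
print("axis",a-155*u,"grip",a-35*u, b+47*u); print(st())
```

```text
[364.45690082 278.09503425  34.        ] [446.27435875 279.61259878  34.        ] [514.11409443 281.39022098  35.        ] -178.937389698434 -178.73865207490013
axis [519.430245   280.96950697  34.        ] grip [399.45088177 278.74410874  34.        ] [399.28244148 278.74098448  34.        ]
{'t': 2.98, 'p': array([399.5, 274.2, 130.6]), 'r': array([ 1.7999e+02, -4.0000e-02,  1.7984e+02]), 'F': array([-0.3, -0.4,  0.8]), 'M': array([ 0.08, -0.01,  0.03]), 'g': 92.1, 'q': array([ 4.430e-01,  3.750e-01,  1.771e+00,  1.000e-03,  9.970e-01,
       -1.125e+00])}
```

Run:
```python
from h import *
for k in range(2):
    print(st()); m=camera_model("wrist"); im=capture("wrist")
cv2.imwrite("pics/w3.png",cv2.resize(im[180:440,240:420],None,fx=3,fy=2.3,interpolation=cv2.INTER_CUBIC)[:,:,::-1])
hsv=cv2.cvtColor(im,cv2.COLOR_RGB2HSV)
# handle: brown dark red vs. table. print edge per row
for r in range(200,305,15):
    row=im[r,285:365].astype(int); g=np.abs(np.diff(row.sum(1))); print(r,[(285+i,int(g[i])) for i in np.argsort(-g)[:4]])
np.save("m.npy",m['world_to_cam'])
```

```text
{'t': 2.98, 'p': array([399.5, 274.2, 130.6]), 'r': array([ 1.7999e+02, -4.0000e-02,  1.7984e+02]), 'F': array([-0.3, -0.4,  0.8]), 'M': array([ 0.08, -0.01,  0.03]), 'g': 92.1, 'q': array([ 4.430e-01,  3.750e-01,  1.771e+00,  1.000e-03,  9.970e-01,
       -1.125e+00])}
{'t': 3.03, 'p': array([399.2, 274.7, 130.9]), 'r': array([ 1.7998e+02, -1.0000e-02,  1.7992e+02]), 'F': array([ 0.9,  0.1, -0.3]), 'M': array([-0.04,  0.  ,  0.  ]), 'g': 91.8, 'q': array([ 0.444,  0.374,  1.771,  0.   ,  0.997, -1.126])}
200 [(np.int64(334), 87), (np.int64(333), 77), (np.int64(305), 56), (np.int64(306), 55)]
215 [(np.int64(336), 111), (np.int64(302), 52), (np.int64(285), 42), (np.int64(337), 30)]
230 [(np.int64(336), 127), (np.int64(287), 78), (np.int64(288), 38), (np.int64(302), 35)]
245 [(np.int64(336), 73), (np.int64(288), 64), (np.int64(337), 55), (np.int64(303), 43)]
260 [(np.int64(336), 75), (np.int64(288), 72), (np.int64(337), 52), (np.int64(289), 33)]
275 [(np.int64(288), 66), (np.int64(337), 60), (np.int64(289), 43), (np.int64(336), 28)]
290 [(np.int64(337), 72), (np.int64(336), 44), (np.int64(332), 39), (np.int64(305), 34)]
```

View pics/w3.png

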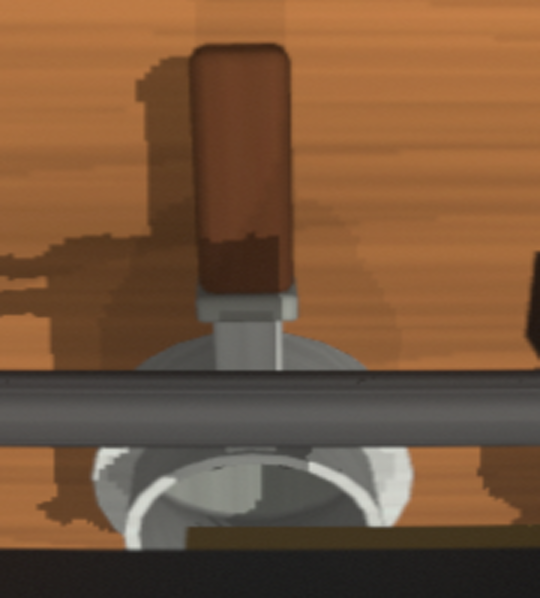

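Run:
```python
from h import *
m=camera_model("wrist"); m['world_to_cam']=np.load("m.npy")
a=onz("wrist",(199.5,320.2),34,m); b=onz("wrist",(307.4,322.5),34,m); c=onz("wrist",(386,324.2),35,m)
for q in(a,b,c): print(q)
d=lambda a,b: np.degrees(np.arctan2(*(a-b)[1::-1]))
print(d(a,b),d(a,c),d(b,c))
u=(a-b)/np.linalg.norm(a-b)
print("axis",a-155*u,b-73*u,"grip",a-35*u, b+47*u); print(st())
```

```text
[366.60289265 275.35013137  34.        ]
[448.93034169 277.13562141  34.        ]
[519.94990414 278.7109125   35.        ]
-178.75758316049263 -178.74449621224113 -178.7293256961717
axis [521.56645301 278.71092898  34.        ] [521.9131798  278.71844867  34.        ] grip [401.59466435 276.10902115  34.        ] [401.94139113 276.11654085  34.        ]
{'t': 3.08, 'p': array([399. , 275.1, 131.1]), 'r': array([1.7997e+02, 1.0000e-02, 1.7999e+02]), 'F': array([-0.4,  0. ,  0.9]), 'M': array([0.08, 0.05, 0.01]), 'g': 91.5, 'q': array([ 0.445,  0.374,  1.771,  0.   ,  0.997, -1.126])}
```

Call:
send_rows(
  targets=[
    [[0, 0, -1.3, -6, 1, 30, -1], [0, 0, -1.3, -7, 1, 60, -1], [0, 0, -1.3, -7, 1, 90, -1], [0, 0, -1.3, -7, 1, 115, -1], [0, 0, -1.3, -7, 1, 115, -1]],
  ],
)

```text
time: 3.5
tool_pos: [403.1, 275.1, 12.3]
tcp_rot: [-3.139, -0.007, -3.118]
contact_force: [-0.7, -0.9, -0.6]
grip_width: 91.8
```

```bash
python3 -c "
from h import *
capture('top');capture('top')
print(st());print(rel([406.6,276.2,5],181.25))"
```

```text
{'t': 3.6, 'p': array([405.8, 276.1,  16. ]), 'r': array([-1.7998e+02, -6.0000e-02, -1.7867e+02]), 'F': array([-0.2, -0.5, -0.2]), 'M': array([ 0.02, -0.06, -0.03]), 'g': 91.9, 'q': array([ 0.441,  0.564,  1.86 ,  0.   ,  0.719, -1.153])}
(array([-0.02, -0.06,  0.08]), array([-0.8,  0.1, 11. ]))
```

Call:
send_rows(
  targets=[
    [[0, 0, 0, -0.8, 0, 10.5, -1], [0, 0, 0, -0.8, 0, 10.5, -1], [0, 0, 0, -0.8, 0, 10.5, 1], [0, 0, 0, -0.8, 0, 10.5, 1], [0, 0, 0, -0.8, 0, 10.5, 1]],
  ],
)

```text
time: 4.02
tool_pos: [407.8, 275.6, 6.0]
tcp_rot: [3.141, 0.001, -3.12]
contact_force: [-0.0, -0.1, -0.2]
grip_width: 76.4
```

Call:
send_rows(
  targets=[
    [[0, 0, 0, 0, 0, 0, 1], [0, 0, 0, 0, 0, 0, 1], [0, 0, 0, 0, 0, 0, 1], [0, 0, 0, 0, 0, 0, 1], [0, 0, 0, 0, 0, 0, 1]],
  ],
)

```text
time: 4.43
tool_pos: [407.4, 275.3, 5.2]
tcp_rot: [3.142, 0.0, -3.12]
contact_force: [-0.2, -0.2, 0.1]
grip_width: 42.7
```

```bash
python3 -c "
from h import *
print(st())"
```

```text
{'t': 4.43, 'p': array([407.4, 275.3,   5.2]), 'r': array([ 180.  ,    0.  , -178.77]), 'F': array([-0.2, -0.2,  0.1]), 'M': array([0.02, 0.01, 0.  ]), 'g': 42.7, 'q': array([ 0.438,  0.584,  1.865,  0.   ,  0.692, -1.154])}
```

Call:
send_rows(
  targets=[
    [[0, 0, 0, 0, 0, 0, 1], [0, 0, 0, 0, 0, 0, 1], [0, 0, 0, 0, 0, 0, 1], [0, 0, 0, 0, 0, 0, 1], [0, 0, 0, 0, 0, 0, 1]],
  ],
)

```text
time: 4.85
tool_pos: [407.4, 275.4, 5.2]
tcp_rot: [3.141, 0.0, -3.12]
contact_force: [-0.3, 0.0, 0.2]
grip_width: 24.1
```

Call:
send_rows(
  targets=[
    [[0, 0, 0, 0, 0, -5, 1], [0, 0, 0, 0, 0, -12, 1], [0, 0, 0, 0, 0, -20, 1], [0, 0, 0, 0, 0, -20, 1], [0, 0, 0, 0, 0, -20, 1]],
  ],
)

```text
time: 5.27
tool_pos: [407.7, 275.5, 25.9]
tcp_rot: [3.141, 0.001, -3.12]
contact_force: [0.1, 0.3, -3.7]
grip_width: 23.9
```

Run:
```python
from h import *
m=camera_model("wrist"); im=capture("wrist"); cv2.imwrite("pics/w4.png",im[:,:,::-1]); print(st())
im=capture("scene");cv2.imwrite("pics/s4.png",cv2.resize(im[180:320,320:460],(600,600),interpolation=cv2.INTER_CUBIC)[:,:,::-1])
```

```text
{'t': 5.32, 'p': array([407.4, 275.3,  25.5]), 'r': array([ 1.7999e+02,  2.0000e-02, -1.7877e+02]), 'F': array([ 0.5,  0.9, -2.9]), 'M': array([0.04, 0.34, 0.  ]), 'g': 23.9, 'q': array([ 0.438,  0.548,  1.853,  0.   ,  0.741, -1.154])}
```

View pics/w4.png

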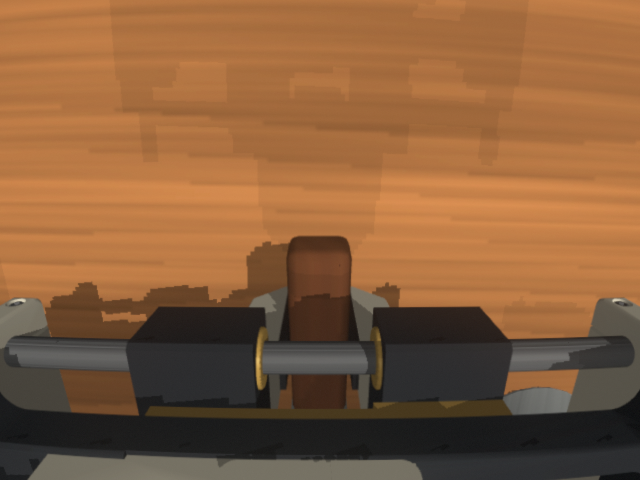

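View pics/s4.png

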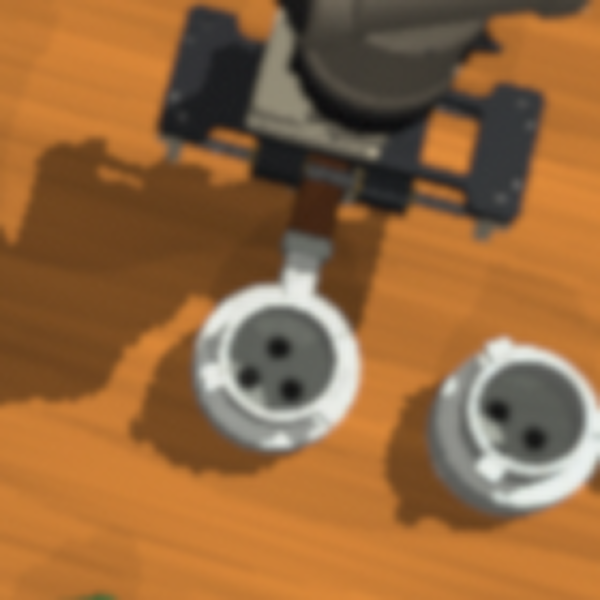

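Run:
```python
from h import *
m=camera_model("wrist"); o=get_obs(); p=o['tool_pos']; 
a=np.radians(181.25); u=np.array([np.cos(a),np.sin(a),0]); v=np.array([-u[1],u[0],0])
for d in (0,2,5,8):
  c,s=np.cos(np.radians(d)),np.sin(np.radians(d)); g=p+[0,0,19]
  def P(r,zz,w=0): # r from axis, zz height above underside
    x,z=r-114.3,zz-24.2; return g+u*(x*c-z*s)+[0,0,x*s+z*c]+v*w
  print(d,proj("wrist",P(155,34),m),proj("wrist",P(155,24),m), "scene rim top",proj("scene",P(0,62)),"far rim",proj("scene",P(-44,35)))
```

```text
0 [[240.73582759 320.4710448 ]] [[233.28329363 320.3267592 ]] scene rim top [[259.44198903 387.16337109]] far rim [[280.72351825 381.11596975]]
2 [[242.8570054 320.4913698]] [[234.32599522 320.34601326]] scene rim top [[260.43661658 386.80540697]] far rim [[281.38979555 380.8041436 ]]
5 [[246.33988455 320.52168553]] [[236.16163393 320.37514395]] scene rim top [[261.81658941 386.29571212]] far rim [[282.22944139 380.37861981]]
8 [[250.18392043 320.55166495]] [[238.32960371 320.40448826]] scene rim top [[263.06002363 385.81973306]] far rim [[282.87861898 380.00396857]]
```

Run:
```python
from h import *
a=np.radians(181.25); u=np.array([np.cos(a),np.sin(a),0])
A=np.array([521.7,278.7,0])
print("rest",proj("scene",A+[0,0,62]),proj("scene",A-44*u),proj("scene",A+[0,0,35]))
A2=A+[0,0,20.3]
print("lift",proj("scene",A2+[0,0,62]),proj("scene",A2-44*u),proj("scene",A2+[0,0,35]))
im0=cv2.imread("pics/scene0.png");im=capture("scene")[:,:,::-1]
cv2.imwrite("pics/s5.png",np.hstack([cv2.resize(x[225:305,345:425],(400,400),interpolation=cv2.INTER_CUBIC) for x in (im0,im)]))
```

```text
rest [[261.98062761 386.41765297]] [[286.16609171 378.7782885 ]] [[265.01614695 384.95173107]]
lift [[259.60686571 387.56409032]] [[284.28573311 379.75250055]] [[262.74655667 386.04775563]]
```

View pics/s5.png

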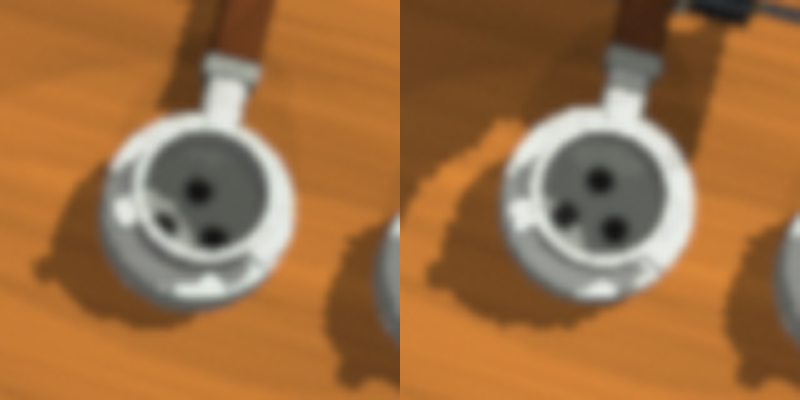

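```bash
python3 -c "
from h import *
print(st());print(rel([450,-10,230],95))"
```

```text
{'t': 5.42, 'p': array([407.2, 275.2,  25.1]), 'r': array([-1.7999e+02, -2.0000e-02, -1.7877e+02]), 'F': array([ 0.5, -0.9, -4.3]), 'M': array([-0.02,  0.35,  0.02]), 'g': 23.7, 'q': array([ 0.438,  0.549,  1.853,  0.   ,  0.74 , -1.154])}
(array([-2.000e-02, -1.000e-02,  8.623e+01]), array([ -36.6, -286.1, -204.9]))
```

Call:
send_rows(
  targets=[
    [[0, 0, 0, 0, 0, -18, 1], [0, 0, 2, 0, 0, -45, 1], [0, 0, 6, -2, -8, -78, 1], [0, 0, 12, -6, -28, -108, 1], [0, 0, 18, -10, -54, -136, 1]],
  ],
)

```text
time: 5.83
tool_pos: [418.3, 221.9, 162.6]
tcp_rot: [3.141, 0.0, 2.846]
contact_force: [0.4, 0.4, -3.1]
grip_width: 24.1
```

```bash
python3 -c "
from h import *
print(st());print(rel([450,-10,230],95))"
```

```text
{'t': 5.83, 'p': array([418.3, 221.9, 162.6]), 'r': array([1.7996e+02, 1.0000e-02, 1.6308e+02]), 'F': array([ 0.4,  0.4, -3.1]), 'M': array([-0.03,  0.2 , -0.  ]), 'g': 24.1, 'q': array([ 3.250e-01,  3.150e-01,  1.758e+00,  1.000e-03,  1.068e+00,
       -9.500e-01])}
(array([ 4.000e-02, -2.000e-02,  6.808e+01]), array([ -97.8, -212.6,  -67.6]))
```

Call:
send_rows(
  targets=[
    [[0, 0, 7, -10, -24, -8, 1], [0, 0, 14, -20, -50, -18, 1], [0, 0, 21, -30, -76, -28, 1], [0, 0, 28, -42, -102, -40, 1], [0, 0, 35, -54, -128, -50, 1]],
  ],
)

```text
time: 6.25
tool_pos: [433.0, 82.2, 211.7]
tcp_rot: [3.141, -0.0, 2.232]
contact_force: [0.7, -0.3, -4.1]
grip_width: 23.6
```

```bash
python3 -c "
from h import *
print(st());print(rel([450,-10,230],95))"
```

```text
{'t': 6.25, 'p': array([433. ,  82.2, 211.7]), 'r': array([ 1.7999e+02, -1.0000e-02,  1.2790e+02]), 'F': array([ 0.7, -0.3, -4.1]), 'M': array([0.15, 0.03, 0.03]), 'g': 23.6, 'q': array([ 0.013,  0.202,  1.764,  0.   ,  1.176, -0.648])}
(array([ 1.00e-02, -1.00e-02,  3.29e+01]), array([-83.2, -43.2, -18.3]))
```

Call:
send_rows(
  targets=[
    [[0, 0, 7, -18, -10, -4, 1], [0, 0, 14, -36, -19, -8, 1], [0, 0, 21, -54, -28, -12, 1], [0, 0, 28, -70, -37, -16, 1], [0, 0, 33, -83, -43, -18, 1]],
  ],
)

```text
time: 6.67
tool_pos: [450.9, -9.8, 229.3]
tcp_rot: [3.141, 0.0, 1.655]
contact_force: [0.4, 0.1, -3.2]
grip_width: 23.8
```

Run:
```python
from h import *
for k in range(3): capture("top")
print(st()); m=camera_model("wrist"); im=capture("wrist"); cv2.imwrite("pics/w6.png",im[:,:,::-1]); np.save("m6.npy",m['world_to_cam']);print(st())
im=capture("scene");cv2.imwrite("pics/s6.png",im[:,:,::-1])
im=capture("top");cv2.imwrite("pics/t6.png",im[:,:,::-1])
```

```text
{'t': 6.82, 'p': array([450.9,  -9. , 228.9]), 'r': array([-1.7999e+02, -3.0000e-02,  9.5180e+01]), 'F': array([-0.4,  0.4, -4.3]), 'M': array([ 0.26,  0.07, -0.05]), 'g': 23.4, 'q': array([-0.19 ,  0.204,  1.71 ,  0.   ,  1.228, -0.281])}
{'t': 6.87, 'p': array([450.6,  -8.3, 228.8]), 'r': array([-1.7996e+02, -5.0000e-02,  9.5280e+01]), 'F': array([-0.4,  0.1, -4.4]), 'M': array([ 0.22,  0.11, -0.04]), 'g': 23.5, 'q': array([-1.890e-01,  2.040e-01,  1.710e+00,  1.000e-03,  1.228e+00,
       -2.820e-01])}
```

View pics/w6.png

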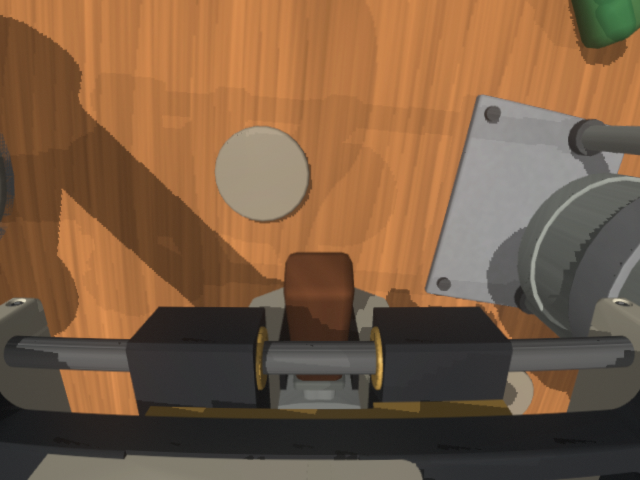

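View pics/s6.png

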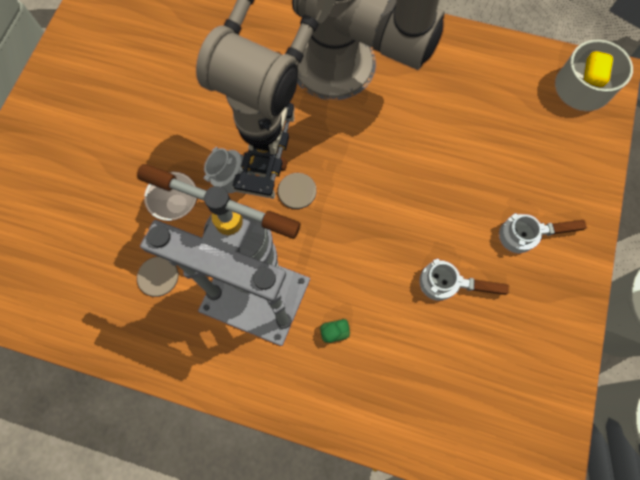

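Run:
```python
import cv2,numpy as np
a=cv2.imread("pics/w6.png"); b=cv2.imread("pics/w4.png")
f=lambda x:cv2.resize(x[230:420,260:380],(360,570),interpolation=cv2.INTER_CUBIC)
cv2.imwrite("pics/x6.png",np.hstack([f(b),f(a)]))
cv2.imwrite("pics/y6.png",cv2.resize(a[80:340,400:640],None,fx=3,fy=2.3,interpolation=cv2.INTER_CUBIC))
```

```text
(no output)
```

View pics/x6.png

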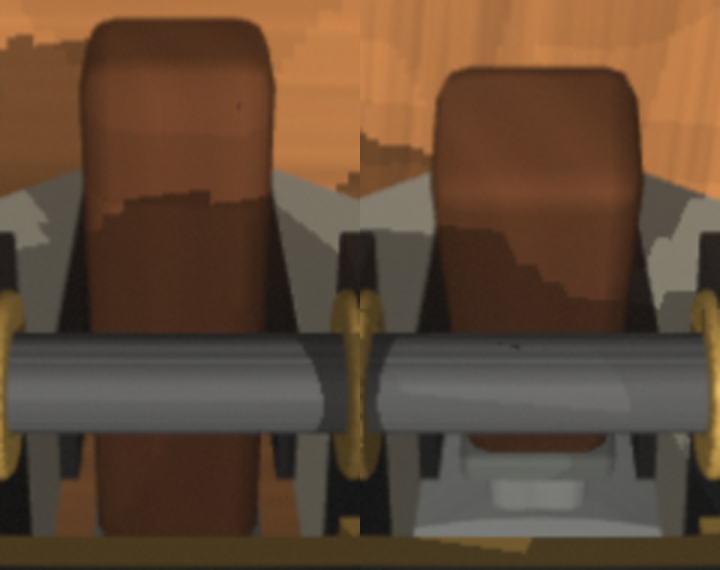

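View pics/y6.png

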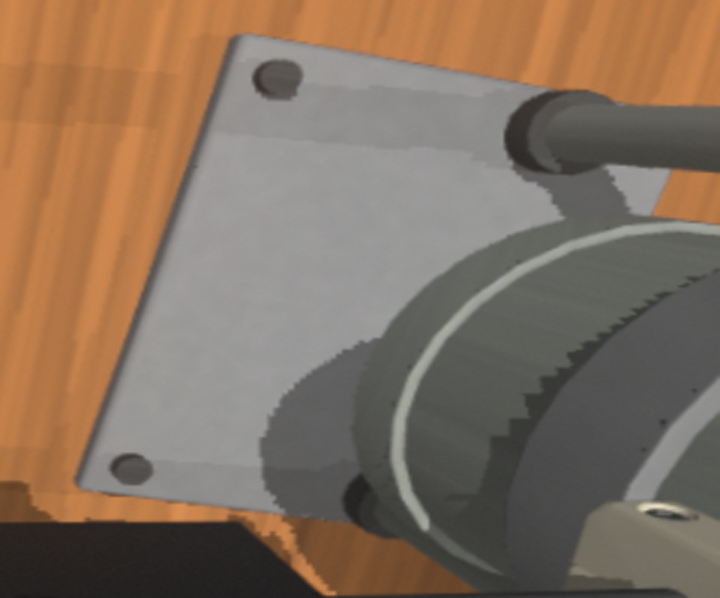

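Run:
```python
from h import *
m=camera_model("wrist"); m['world_to_cam']=np.load("m6.npy"); 
p=np.array([450.8,-8.7,228.9]); a=np.radians(95.2)
u=np.array([np.cos(a),np.sin(a),0]); v=np.array([-u[1],u[0],0])
def P(d,r,zz,w=0,dx=0,dz=0):
    c,s=np.cos(np.radians(d)),np.sin(np.radians(d)); x,z=r-114.3,zz-24.2; g=p+[0,0,19]
    return g+u*(x*c-z*s+dx)+[0,0,x*s+z*c+dz]+v*w
for d in range(0,40,4):
    print(d,*[proj("wrist",P(d,*q),m)[0,0].round(1) for q in((155,14),(155,34),(73,34))])
for name,obs in (("w4",(237,252,408)),("w6",(253,293,380))):
    f=lambda x:[proj("wrist",P(x[0],155,14+.1,0,x[1],x[2]),m)[0,0]-obs[0],proj("wrist",P(x[0],155,34,0,x[1],x[2]),m)[0,0]-obs[1],proj("wrist",P(x[0],73,34,0,x[1],x[2]),m)[0,0]-obs[2],x[1]/3,x[2]/3]
    r=least_squares(f,[5,0,0]); print(name,r.x,r.fun)
# extruder
q=lambda x,y:((y+.5)/2.3-.5+80,(x+.5)/3-.5+400)
for c,L in (((240,36),"FL"),((80,486),"FR")): print(L,q(*c),onz("wrist",q(*c),12,m))
```

```text
0 226.4 240.2 421.7
4 226.7 244.6 417.9
8 227.5 249.6 413.9
12 228.9 255.3 409.5
16 230.9 261.6 405.0
20 233.4 268.5 400.2
24 236.6 275.9 395.3
28 240.4 283.9 390.2
32 244.9 292.4 385.0
36 250.0 301.2 379.6
w4 [  6.21838222  -5.95263646 -10.90421355] [-2.8385821   1.48886265  1.18668613 -1.98421215 -3.63473785]
w6 [32.4952004  -4.64866794 -8.90409935] [-2.6533432   1.92392137  0.65339399 -1.54955598 -2.96803312]
FL (95.36956521739131, 479.6666666666667) [595.27568644 117.63653162  12.        ]
FR (291.0217391304348, 426.3333333333333) [578.12089973 -88.1920029   12.        ]
```

```bash
python3 -c "
from h import *
print(st());print(rel([385,184,150],170))"
```

```text
{'t': 6.97, 'p': array([450.5,  -7.7, 228.8]), 'r': array([-1.7995e+02, -4.0000e-02,  9.5350e+01]), 'F': array([ 0.7,  0.7, -3.8]), 'M': array([ 0.18,  0.04, -0.02]), 'g': 23.6, 'q': array([-1.880e-01,  2.040e-01,  1.710e+00,  1.000e-03,  1.228e+00,
       -2.810e-01])}
(array([-1.000e-02, -7.000e-02, -7.465e+01]), array([196.9, -47.3,  79. ]))
```

Call:
send_rows(
  targets=[
    [[0, 0, -5, 14, -3, 4, 1], [0, 0, -12, 32, -8, 12, 1], [0, 0, -19, 52, -13, 20, 1], [0, 0, -26, 73, -18, 28, 1], [0, 0, -33, 94, -23, 36, 1]],
  ],
)

```text
time: 7.38
tool_pos: [418.5, 84.7, 192.7]
tcp_rot: [-3.142, -0.0, 2.246]
contact_force: [1.0, 0.9, -3.2]
grip_width: 23.8
```

```bash
python3 -c "
from h import *
print(st());print(rel([385,184,150],170))"
```

```text
{'t': 7.38, 'p': array([418.5,  84.7, 192.7]), 'r': array([-1.8000e+02, -2.0000e-02,  1.2869e+02]), 'F': array([ 1. ,  0.9, -3.2]), 'M': array([0.18, 0.13, 0.03]), 'g': 23.8, 'q': array([ 0.02 ,  0.198,  1.827,  0.   ,  1.117, -0.656])}
(array([ 0.000e+00, -2.000e-02, -4.131e+01]), array([98.5, 35.9, 42.8]))
```

Call:
send_rows(
  targets=[
    [[0, 0, -7, 20, 6, 8, 1], [0, 0, -14, 40, 13, 16, 1], [0, 0, -21, 60, 20, 25, 1], [0, 0, -28, 79, 28, 34, 1], [0, 0, -35, 94, 34, 42, 1]],
  ],
)

```text
time: 7.8
tool_pos: [386.6, 180.0, 150.6]
tcp_rot: [3.142, -0.001, 2.858]
contact_force: [0.1, -1.3, -3.9]
grip_width: 23.8
```

```bash
python3 -c "
from h import *
capture('top')
print(st());print(rel([385,184,85],170))
im=capture('wrist');cv2.imwrite('pics/w7.png',im[:,:,::-1]);im=capture('scene');cv2.imwrite('pics/s7.png',im[100:400,160:560,::-1])"
```

```text
{'t': 7.85, 'p': array([385.3, 181.5, 149.4]), 'r': array([179.99,  -0.19, 164.22]), 'F': array([-3.3, -2.1, -5.6]), 'M': array([-0.28,  0.69, -0.19]), 'g': 23.7, 'q': array([ 0.258,  0.253,  1.893,  0.002,  0.998, -1.038])}
(array([ 0.02, -0.19, -5.78]), array([ 0.8,  2.3, 64.4]))
```

View pics/w7.png

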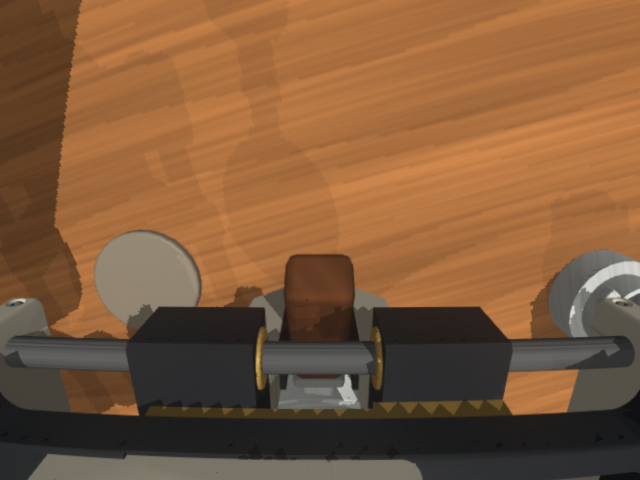

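View pics/s7.png

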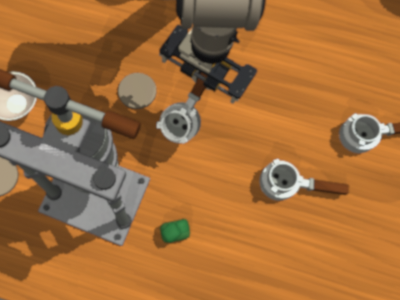

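Call:
send_rows(
  targets=[
    [[0, 0, 0, 0, 0, 30, 1], [0, 0, 0, 0, 0, 55, 1], [0, 0, 0, 6, 0, 70, 1], [0, 0, 0, 12, 0, 82, 1], [0, 0, 0, 16, 0, 94, 1]],
  ],
)

```text
time: 8.37
tool_pos: [371.7, 182.6, 57.2]
tcp_rot: [-3.141, -0.001, 2.847]
contact_force: [-4.5, 1.3, 5.5]
grip_width: 23.5
```

Call:
send_rows(
  targets=[
    [[0, 0, 0, 4, 0, 12, 1], [0, 0, 0, 7, 0, 22, 1], [0, 0, 0, 9, 0, 32, 1], [0, 0, 0, 10, 0, 40, 1], [0, 0, 0, 10, 0, 40, 1]],
  ],
)

```text
time: 8.78
tool_pos: [362.9, 185.3, 16.7]
tcp_rot: [-3.141, -0.001, 2.848]
contact_force: [-2.9, 1.0, 1.0]
grip_width: 23.8
```

```bash
python3 -c "
from h import *
print(st())
im=capture('wrist');cv2.imwrite('pics/w8.png',im[:,:,::-1]);im=capture('scene');cv2.imwrite('pics/s8.png',im[100:400,160:560,::-1]);print(st())"
```

```text
{'t': 8.78, 'p': array([362.9, 185.3,  16.7]), 'r': array([-1.7998e+02, -3.0000e-02,  1.6319e+02]), 'F': array([-2.9,  1. ,  1. ]), 'M': array([0.06, 0.23, 0.02]), 'g': 23.8, 'q': array([ 0.284,  0.464,  2.084, -0.   ,  0.594, -0.994])}
{'t': 8.88, 'p': array([363.4, 185.4,  17.5]), 'r': array([1.8000e+02, 1.0000e-02, 1.6319e+02]), 'F': array([-1.8, -1. , -1.2]), 'M': array([-0.06,  0.29, -0.12]), 'g': 23.5, 'q': array([ 0.283,  0.463,  2.083, -0.   ,  0.596, -0.994])}
```

View pics/w8.png

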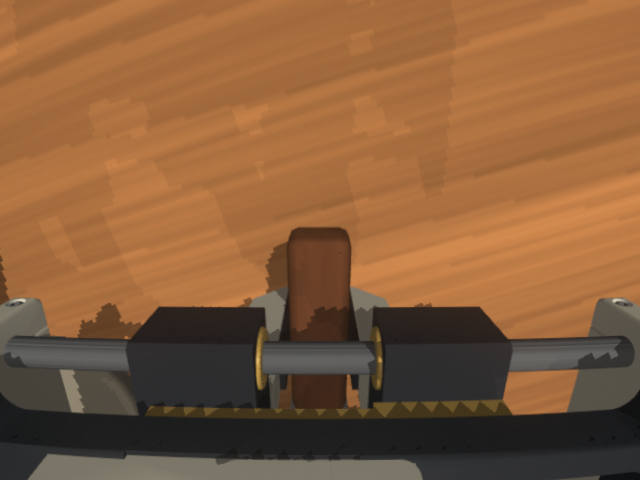

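Call:
send_rows(
  targets=[
    [[0, 0, 0, 2, 0, 6, 1], [0, 0, 0, 2, 0, 12, 1], [0, 0, 0, 2, 0, 12, 1], [0, 0, 0, 2, 0, 12, -1], [0, 0, 0, 2, 0, 12, -1]],
  ],
)

```text
time: 9.3
tool_pos: [361.7, 186.1, 5.3]
tcp_rot: [3.141, 0.001, 2.849]
contact_force: [0.1, 0.3, 0.8]
grip_width: 32.7
```

Call:
send_rows(
  targets=[
    [[0, 0, 0, 0, 0, 0, -1], [0, 0, 0, 0, 0, 0, -1], [0, 0, 0, 0, 0, 0, -1], [0, 0, 0, 0, 0, -20, -1], [0, 0, 0, 0, 0, -40, -1]],
  ],
)

```text
time: 9.72
tool_pos: [360.3, 185.8, 45.0]
tcp_rot: [-3.14, -0.003, 2.849]
contact_force: [1.1, 0.2, -0.2]
grip_width: 65.8
```

Call:
send_rows(
  targets=[
    [[0, 0, 0, 0, 0, -25, -1], [0, 0, 0, 0, 0, -45, -1], [0, 0, 0, 0, 0, -55, -1], [0, 0, 0, 0, 0, -55, -1], [0, 0, 0, 0, 0, -55, -1]],
  ],
)

```text
time: 10.13
tool_pos: [361.3, 186.1, 100.4]
tcp_rot: [3.141, 0.001, 2.849]
contact_force: [-0.2, -0.3, -0.6]
grip_width: 91.3
```

```bash
python3 -c "
from h import *
capture('top');capture('top')
print(st()); m=camera_model('wrist');im=capture('wrist');print(st());np.save('m9.npy',m['world_to_cam']);cv2.imwrite('pics/w9.png',im[:,:,::-1])
cv2.imwrite('pics/w9z.png',cv2.resize(im[180:440,220:420],None,fx=3,fy=2.3,interpolation=cv2.INTER_CUBIC)[:,:,::-1])"
```

```text
{'t': 10.23, 'p': array([360.6, 185.9,  99.5]), 'r': array([-1.7996e+02, -7.0000e-02,  1.6323e+02]), 'F': array([-0. , -0.6,  0.9]), 'M': array([-0.03, -0.02, -0.01]), 'g': 91.8, 'q': array([ 0.287,  0.298,  2.008,  0.   ,  0.836, -0.992])}
{'t': 10.28, 'p': array([360.5, 185.9,  99.3]), 'r': array([-1.7994e+02, -1.0000e-01,  1.6323e+02]), 'F': array([-0.1,  1. , -0.5]), 'M': array([ 0.01,  0.02, -0.04]), 'g': 91.7, 'q': array([ 0.287,  0.298,  2.008,  0.   ,  0.837, -0.992])}
```

View pics/w9.png

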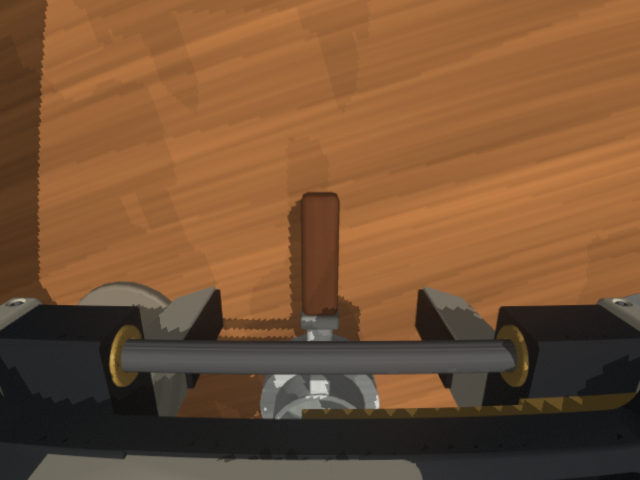

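View pics/w9z.png

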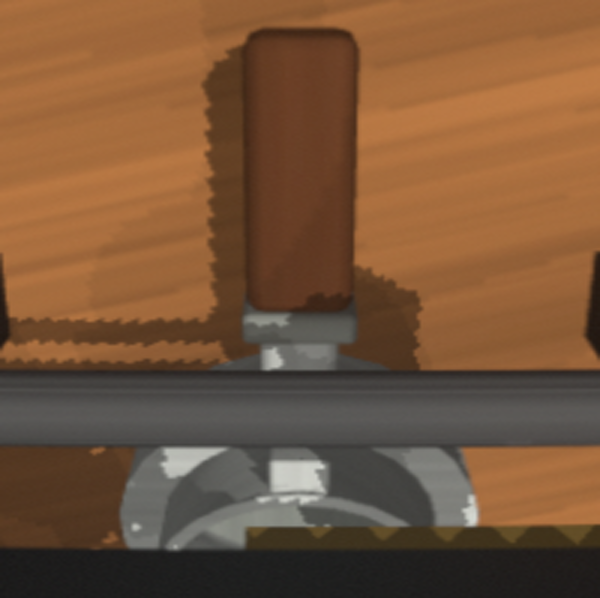

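Run:
```python
from h import *
m=camera_model("wrist"); m['world_to_cam']=np.load("m9.npy")
a=onz("wrist",(194,320.2),34,m); b=onz("wrist",(315.2,320),34,m); c=onz("wrist",(397,319.5),35,m)
for q in(a,b,c): print(q)
d=lambda a,b: np.degrees(np.arctan2(*(a-b)[1::-1]))
print(d(a,b),d(a,c),d(b,c),np.linalg.norm(a-b))
u=(a-b)/np.linalg.norm(a-b); mid=(a+b)/2
A=mid-114*u
print("axis",A,"grip",A+86*u)
```

```text
[320.86173766 198.48809844  34.        ]
[398.65234608 175.06583726  34.        ]
[461.74913265 155.79689456  35.        ]
163.24328344669675 163.14232611286 163.0180063673691 81.24026758318884
axis [468.91632486 153.90979675  34.        ] grip [386.56809383 178.70432934  34.        ]
```

```bash
cat >> h.py <<'E'
def Rt(yaw,tilt=0): return Rof(yaw)*Ro.from_rotvec([0,tilt,0],degrees=True)
def relt(p,yaw,tilt,p0=None,R0=None):
    o=get_obs(); p0=o['tool_pos'] if p0 is None else p0
    R0=Ro.from_euler('xyz',o['tcp_rot']) if R0 is None else R0
    return (R0.inv()*Rt(yaw,tilt)).as_rotvec(degrees=True).round(2).tolist(),R0.inv().apply(np.array(p)-np.array(p0)).round(1).tolist()
E
python3 -c "
from h import *
print(st());print(relt([391,177.4,60],163.2,-20));print(relt([391,177.4,6.1],163.2,-20))"
```

```text
{'t': 10.28, 'p': array([360.5, 185.9,  99.3]), 'r': array([-1.7994e+02, -1.0000e-01,  1.6323e+02]), 'F': array([-0.1,  1. , -0.5]), 'M': array([ 0.01,  0.02, -0.04]), 'g': 91.7, 'q': array([ 0.287,  0.298,  2.008,  0.   ,  0.837, -0.992])}
([-0.05, -20.1, 0.04], [-31.7, 0.7, 39.3])
([-0.05, -20.1, 0.04], [-31.8, 0.8, 93.2])
```

Call:
send_rows(
  targets=[
    [[0, -7, 0, -11, 0, 13, -1], [0, -14, 0, -22, 0.5, 26, -1], [0, -20, 0, -32, 0.7, 40, -1], [0, -20, 0, -32, 0.7, 65, -1], [0, -20, 0, -32, 0.7, 80, -1]],
  ],
)

```text
time: 10.7
tool_pos: [392.6, 175.7, 28.7]
tcp_rot: [-3.136, 0.349, 2.848]
contact_force: [1.5, -1.8, 0.5]
grip_width: 91.9
```

```bash
python3 -c "
from h import *
capture('top');capture('top')
print(st());print(relt([391,177.4,6.1],163.2,-20))
im=capture('wrist');cv2.imwrite('pics/w10.png',im[:,:,::-1])"
```

```text
{'t': 10.8, 'p': array([390.8, 174.2,  26.6]), 'r': array([-179.31,   19.67,  163.3 ]), 'F': array([-0.5, -0.8, -0.9]), 'M': array([ 0.04,  0.22, -0.03]), 'g': 92.0, 'q': array([ 0.409,  0.43 ,  2.222, -0.794,  0.323, -0.131])}
([-0.65, -0.33, 0.1], [7.5, 3.3, 19.0])
```

View pics/w10.png

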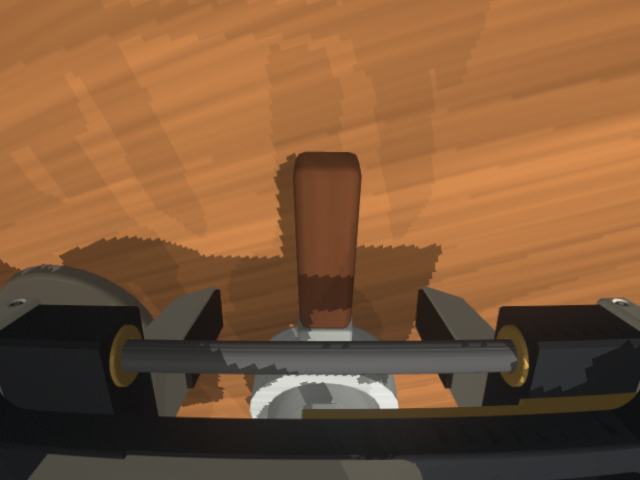

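```bash
python3 -c "
from h import *
print(st());print(relt([384.1,179.6,26],163.2,-10));print(relt([384.1,179.6,5.3],163.2,-10))"
```

```text
{'t': 10.85, 'p': array([391.7, 174.4,  28. ]), 'r': array([-179.36,   19.73,  163.27]), 'F': array([-0.4, -0.5,  0.4]), 'M': array([0.05, 0.2 , 0.03]), 'g': 91.7, 'q': array([ 0.408,  0.427,  2.22 , -0.786,  0.325, -0.139])}
([-0.62, 9.73, 0.02], [8.9, 2.8, -1.2])
([-0.62, 9.73, 0.02], [15.9, 3.0, 18.3])
```

Call:
send_rows(
  targets=[
    [[-0.3, 5, 0, 4.5, 1.5, -0.6, -1], [-0.6, 9.7, 0, 8.9, 2.8, -1.2, -1], [-0.6, 9.7, 0, 8.9, 2.8, -1.2, -1], [-0.6, 9.7, 0, 8.9, 2.8, -1.2, -1], [-0.6, 9.7, 0, 8.9, 2.8, -1.2, -1]],
  ],
)

```text
time: 11.27
tool_pos: [387.3, 180.9, 29.0]
tcp_rot: [3.134, 0.18, 2.845]
contact_force: [0.3, -0.4, -1.1]
grip_width: 91.7
```

```bash
python3 -c "
from h import *
print(st());print(relt([384.1,179.6,5.3],163.2,-10))"
```

```text
{'t': 11.27, 'p': array([387.3, 180.9,  29. ]), 'r': array([179.58,  10.29, 163.01]), 'F': array([ 0.3, -0.4, -1.1]), 'M': array([0.05, 0.12, 0.01]), 'g': 91.7, 'q': array([ 0.332,  0.423,  2.136, -0.233,  0.443, -0.739])}
([0.39, 0.29, -0.18], [6.9, -2.3, 22.8])
```

Call:
send_rows(
  targets=[
    [[0.4, 0.3, 0, 6.9, -2, 10, -1], [0.4, 0.3, 0, 6.9, -2, 20, -1], [0.4, 0.3, 0, 6.9, -2, 22.5, -1], [0.4, 0.3, 0, 6.9, -2, 22.5, -1], [0.4, 0.3, 0, 6.9, -2, 22.5, -1]],
  ],
)

```text
time: 11.68
tool_pos: [382.7, 179.3, 4.8]
tcp_rot: [-3.139, 0.175, 2.847]
contact_force: [-0.4, 0.1, -0.1]
grip_width: 92.0
```

```bash
python3 -c "
from h import *
capture('top');print(st());print(relt([384.1,179.6,5.3],163.2,-10))"
```

```text
{'t': 11.73, 'p': array([382.9, 179.4,   4.9]), 'r': array([-179.85,   10.02,  163.09]), 'F': array([-0.3,  0.4, -0.5]), 'M': array([ 0.04,  0.16, -0.  ]), 'g': 91.9, 'q': array([ 0.336,  0.478,  2.157, -0.285,  0.381, -0.681])}
([-0.17, 0.02, -0.1], [-1.2, 0.6, -0.2])
```

Call:
send_rows(
  targets=[
    [[0, 0, 0, -1, 0.5, 0, 1], [0, 0, 0, -1, 0.5, 0, 1], [0, 0, 0, -1, 0.5, 0, 1], [0, 0, 0, -1, 0.5, 0, 1], [0, 0, 0, -1, 0.5, 0, 1]],
  ],
)

```text
time: 12.15
tool_pos: [383.7, 179.4, 4.6]
tcp_rot: [-3.139, 0.175, 2.847]
contact_force: [0.0, 0.2, -0.3]
grip_width: 62.9
```

Call:
send_rows(
  targets=[
    [[0, 0, 0, 0, 0, 0, 1], [0, 0, 0, 0, 0, 0, 1], [0, 0, 0, 0, 0, 0, 1], [0, 0, 0, 0, 0, 0, 1], [0, 0, 0, 0, 0, 0, 1]],
  ],
)

```text
time: 12.57
tool_pos: [383.7, 179.4, 4.6]
tcp_rot: [-3.138, 0.175, 2.847]
contact_force: [0.7, 0.6, -0.4]
grip_width: 29.9
```

Call:
send_rows(
  targets=[
    [[0, 0, 0, 0, 0, 0, 1], [0, 0, 0, 0, 0, 0, 1], [0, 0, 0, 0, 0, 0, 1], [0, 0, 0, 0, 0, 0, 1]],
  ],
)

```text
time: 12.9
tool_pos: [383.7, 179.4, 4.5]
tcp_rot: [-3.138, 0.174, 2.847]
contact_force: [0.3, -0.5, -0.7]
grip_width: 23.9
```

```bash
python3 -c "
from h import *
print(st()); print(relt(get_obs()['tool_pos']+[0,0,30],163.1,-10)); m=camera_model('wrist');im=capture('wrist');cv2.imwrite('pics/w11.png',im[:,:,::-1]); np.save('m11.npy',m['world_to_cam'])"
```

```text
{'t': 12.9, 'p': array([383.7, 179.4,   4.5]), 'r': array([-179.82,    9.99,  163.09]), 'F': array([ 0.3, -0.5, -0.7]), 'M': array([0.16, 0.1 , 0.03]), 'g': 23.9, 'q': array([ 0.336,  0.479,  2.154, -0.285,  0.382, -0.682])}
([-0.18, -0.01, -0.01], [-5.2, -0.1, -29.5])
```

View pics/w11.png

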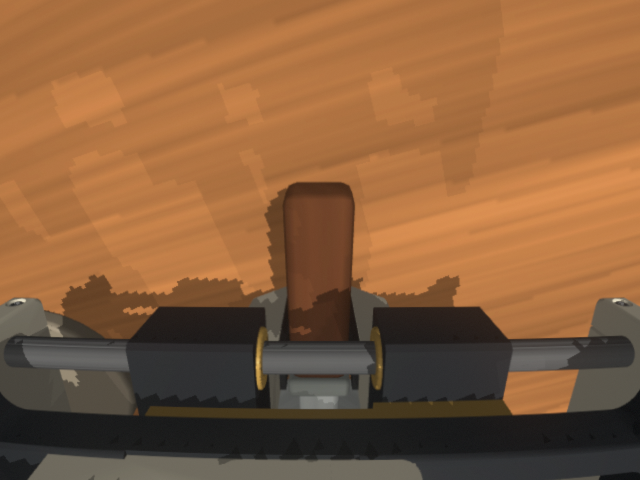

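Call:
send_rows(
  targets=[
    [[0, 0, 0, 0, 0, -2, 1], [0, 0, 0, -1, 0, -5, 1], [0, 0, 0, -2, 0, -10, 1], [0, 0, 0, -3, 0, -15, 1], [0, 0, 0, -3.5, 0, -20, 1]],
  ],
)

```text
time: 13.37
tool_pos: [383.7, 179.4, 25.4]
tcp_rot: [-3.138, 0.174, 2.846]
contact_force: [-0.2, 0.2, -4.1]
grip_width: 23.9
```

```bash
python3 -c "
from h import *
print(st()); im=capture('wrist');cv2.imwrite('pics/w12.png',im[:,:,::-1]);capture('top'); capture('top');im2=capture('wrist'); print(st())
f=lambda x:cv2.resize(x[150:420,270:370],(260,560),interpolation=cv2.INTER_CUBIC)
im0=cv2.imread('pics/w11.png')
cv2.imwrite('pics/x12.png',np.hstack([f(im0),f(im[:,:,::-1]),f(im2[:,:,::-1])]))"
```

```text
{'t': 13.37, 'p': array([383.7, 179.4,  25.4]), 'r': array([-179.82,    9.99,  163.09]), 'F': array([-0.2,  0.2, -4.1]), 'M': array([ 0.2 ,  0.44, -0.04]), 'g': 23.9, 'q': array([ 0.336,  0.43 ,  2.14 , -0.247,  0.444, -0.724])}
{'t': 13.57, 'p': array([383.8, 179.5,  25.1]), 'r': array([-179.84,   10.03,  163.09]), 'F': array([-0.1,  0.5, -3.8]), 'M': array([0.16, 0.43, 0.03]), 'g': 23.4, 'q': array([ 0.336,  0.431,  2.14 , -0.247,  0.443, -0.723])}
```

View pics/x12.png

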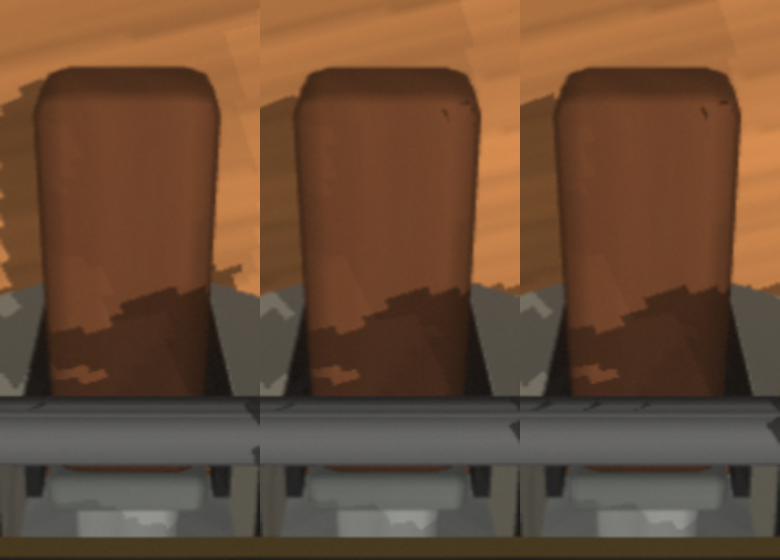

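```bash
cat >> h.py <<'E'
C=np.array([641,8.3]); RT=89.0
def ent(psi,under,C=C,dr=0):
    a=np.radians(psi); return [C[0]+(RT+dr)*np.cos(a),C[1]+(RT+dr)*np.sin(a),under+4.5]
E
python3 -c "
from h import *
print(st());
for f in (.2,.4,.6,.8,1): print(relt(np.array([383.8,179.4,25.2])*(1-f)+np.array([470,112,79])*f,163.1-3.1*f,-10))
print(ent(157,75))"
```

```text
{'t': 13.57, 'p': array([383.8, 179.5,  25.1]), 'r': array([-179.84,   10.03,  163.09]), 'F': array([-0.1,  0.5, -3.8]), 'M': array([0.16, 0.43, 0.03]), 'g': 23.4, 'q': array([ 0.336,  0.431,  2.14 , -0.247,  0.443, -0.723])}
([-0.05, 0.03, 0.6], [-22.0, -8.0, -7.1])
([0.06, 0.03, 1.21], [-44.0, -15.9, -14.1])
([0.16, 0.03, 1.82], [-66.0, -23.8, -21.1])
([0.27, 0.03, 2.43], [-87.9, -31.7, -28.1])
([0.38, 0.03, 3.04], [-109.9, -39.6, -35.1])
[np.float64(559.0750680427328), np.float64(43.07507043554537), 79.5]
```

Call:
send_rows(
  targets=[
    [[0, 0, 0.2, -6, -2.5, -4, 1], [0, 0, 0.6, -20, -7.5, -9, 1], [0, 0, 1.2, -40, -15, -15, 1], [0.1, 0, 1.8, -62, -23, -22, 1], [0.2, 0, 2.4, -86, -31, -29, 1]],
  ],
)

```text
time: 13.98
tool_pos: [451.0, 125.9, 68.8]
tcp_rot: [3.141, 0.173, 2.804]
contact_force: [0.4, 1.1, -3.9]
grip_width: 23.6
```

```bash
python3 -c "
from h import *
print(st())
for p,y in (([555,46,79],157.5),(ent(157.2,75),157.2)): print(relt(p,y,-10))"
```

```text
{'t': 13.98, 'p': array([451. , 125.9,  68.8]), 'r': array([179.99,   9.91, 160.67]), 'F': array([ 0.4,  1.1, -3.9]), 'M': array([0.16, 0.38, 0.01]), 'g': 23.6, 'q': array([ 0.165,  0.39 ,  2.   , -0.146,  0.605, -0.954])}
([0.56, -0.09, 3.12], [-124.5, -41.0, 11.4])
([0.61, -0.09, 3.42], [-129.3, -42.7, 11.7])
```

Call:
send_rows(
  targets=[
    [[0.1, 0, 0.6, -22, -7, 2, 1], [0.2, 0, 1.2, -44, -14, 4, 1], [0.3, 0, 1.8, -66, -21.5, 6, 1], [0.4, 0, 2.4, -86, -28, 8, 1], [0.5, 0, 2.9, -103, -34, 10, 1]],
  ],
)

```text
time: 14.4
tool_pos: [538.2, 59.1, 76.6]
tcp_rot: [3.141, 0.174, 2.752]
contact_force: [-0.1, -0.2, -3.6]
grip_width: 23.7
```

```bash
python3 -c "
from h import *
print(st())
print(relt(ent(157.2,75),157.2,-10))"
```

```text
{'t': 14.4, 'p': array([538.2,  59.1,  76.6]), 'r': array([179.94,   9.99, 157.65]), 'F': array([-0.1, -0.2, -3.6]), 'M': array([0.3 , 0.38, 0.02]), 'g': 23.7, 'q': array([ 0.007,  0.474,  1.81 , -0.103,  0.699, -1.1  ])}
([0.13, -0.01, 0.44], [-25.5, -7.2, 1.6])
```

Call:
send_rows(
  targets=[
    [[0.1, 0, 0.2, -10, -2.8, 0, 1], [0.1, 0, 0.4, -18, -5, 0.5, 1], [0.1, 0, 0.4, -24, -6.7, 1, 1], [0.1, 0, 0.4, -25.5, -7.2, 1.6, 1], [0.1, 0, 0.4, -25.5, -7.2, 1.6, 1]],
  ],
)

```text
time: 14.82
tool_pos: [557.4, 44.3, 79.1]
tcp_rot: [3.141, 0.174, 2.746]
contact_force: [0.9, -0.0, -3.2]
grip_width: 23.9
```

```bash
python3 -c "
from h import *
capture('top');print(st()); im=capture('wrist');cv2.imwrite('pics/w13.png',im[:,:,::-1]);im2=capture('scene'); im3=capture('top');print(st())
f=lambda x:cv2.resize(x[150:420,270:370],(260,560),interpolation=cv2.INTER_CUBIC)
im0=cv2.imread('pics/w11.png')
cv2.imwrite('pics/x13.png',np.hstack([f(im0),f(im[:,:,::-1])]))
cv2.imwrite('pics/s13.png',im2[:,:,::-1]);cv2.imwrite('pics/t13.png',im3[:,:,::-1])"
```

```text
{'t': 14.87, 'p': array([557.1,  44.5,  79. ]), 'r': array([179.99,   9.94, 157.33]), 'F': array([ 0.1, -0. , -2.8]), 'M': array([0.14, 0.44, 0.02]), 'g': 23.7, 'q': array([-0.021,  0.495,  1.761, -0.095,  0.727, -1.13 ])}
{'t': 15.02, 'p': array([557.2,  44.7,  79.2]), 'r': array([179.99,   9.96, 157.35]), 'F': array([-0.6,  0.3, -2.3]), 'M': array([ 0.15,  0.4 , -0.03]), 'g': 23.6, 'q': array([-0.021,  0.494,  1.761, -0.095,  0.727, -1.13 ])}
```

View pics/w13.png

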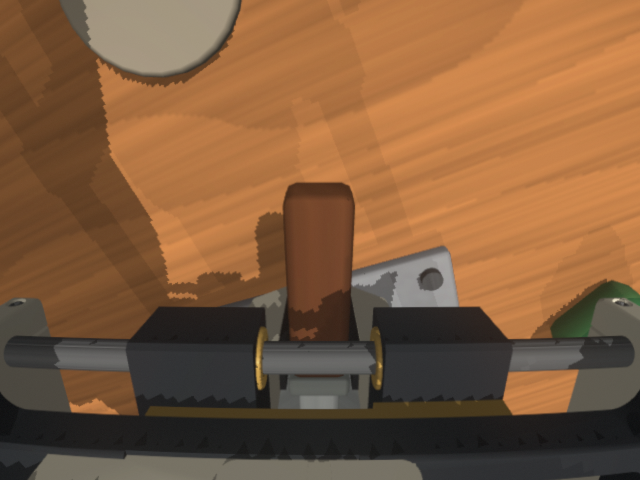

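View pics/x13.png

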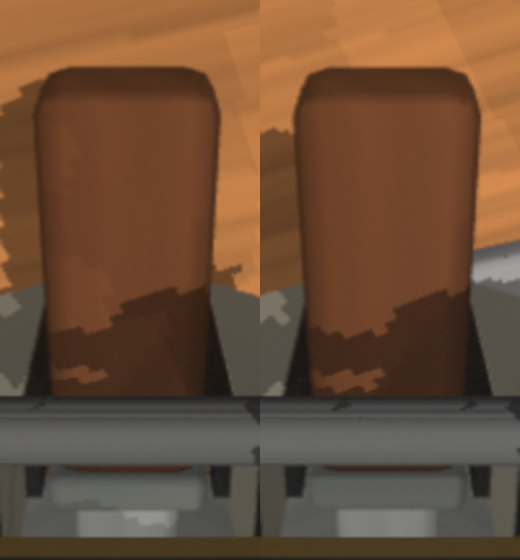

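View pics/s13.png

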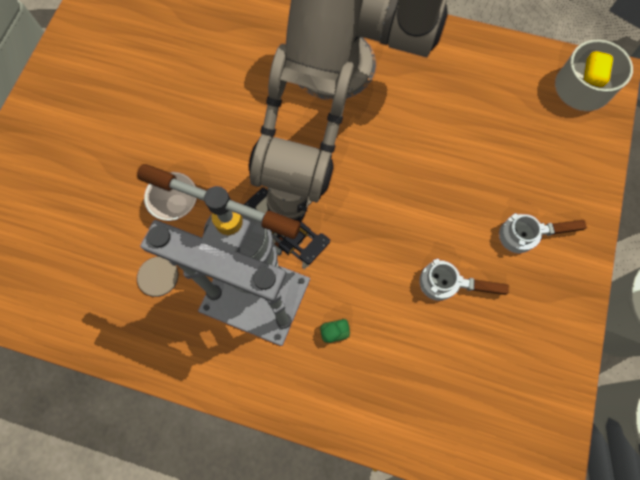

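```bash
python3 -c "
from h import *
m=camera_model('wrist')
print(onz('wrist',(247.5,446),12,m),'expect FL', C+np.array([-46,110.2]))
a=onz('wrist',(279,431),12,m); print('screw',a)
print(st())
for u in (84,92,97): print(u,relt(ent(157.2,u),157.2,-10))"
```

```text
[592.41952749 117.87114867  12.        ] expect FL [595.  118.5]
screw [611.83815576 102.86907195  12.        ]
{'t': 15.02, 'p': array([557.2,  44.7,  79.2]), 'r': array([179.99,   9.96, 157.35]), 'F': array([-0.6,  0.3, -2.3]), 'M': array([ 0.15,  0.4 , -0.03]), 'g': 23.6, 'q': array([-0.021,  0.494,  1.761, -0.095,  0.727, -1.13 ])}
84 ([0.04, -0.04, 0.15], [-4.0, -1.1, -8.8])
92 ([0.04, -0.04, 0.15], [-5.4, -1.1, -16.6])
97 ([0.04, -0.04, 0.15], [-6.2, -1.1, -21.6])
```

Call:
send_rows(
  targets=[
    [[0, 0, 0.1, -2, -0.5, -4, 1], [0, 0, 0.1, -4, -1.1, -8.8, 1], [0, 0, 0.1, -4, -1.1, -8.8, 1], [0, 0, 0.1, -4, -1.1, -8.8, 1]],
  ],
)

```text
time: 15.35
tool_pos: [560.0, 42.2, 89.4]
tcp_rot: [3.14, 0.176, 2.744]
contact_force: [-0.1, 0.4, -4.1]
grip_width: 24.0
```

```bash
python3 -c "
from h import *
F=[]
print(st())
for k in range(4):
    capture('top'); o=get_obs(); F.append(np.r_[o['contact_force'],o['moment']])
print(np.mean(F,0).round(2));print(st())
for u in (84,92,97): print(u,relt(ent(157.2,u),157.2,-10))"
```

```text
{'t': 15.35, 'p': array([560. ,  42.2,  89.4]), 'r': array([179.93,  10.07, 157.2 ]), 'F': array([-0.1,  0.4, -4.1]), 'M': array([0.15, 0.45, 0.03]), 'g': 24.0, 'q': array([-0.026,  0.482,  1.746, -0.092,  0.751, -1.137])}
[-0.23 -0.02 -3.56  0.19  0.46 -0.  ]
{'t': 15.55, 'p': array([559.4,  42.3,  88.5]), 'r': array([179.97,   9.98, 157.21]), 'F': array([ 0.3, -0.2, -3. ]), 'M': array([0.16, 0.44, 0.03]), 'g': 23.8, 'q': array([-0.026,  0.483,  1.747, -0.092,  0.751, -1.137])}
84 ([0.04, -0.02, 0.01], [0.6, 0.3, -0.1])
92 ([0.04, -0.02, 0.01], [-0.7, 0.3, -7.9])
97 ([0.04, -0.02, 0.01], [-1.6, 0.3, -12.9])
```

Call:
send_rows(
  targets=[
    [[0, 0, 0, 0.3, 0.3, -2, 1], [0, 0, 0, 0, 0.3, -4, 1], [0, 0, 0, -0.4, 0.3, -6, 1], [0, 0, 0, -0.7, 0.3, -7.5, 1], [0, 0, 0, -0.9, 0.3, -9, 1]],
  ],
)

```text
time: 15.97
tool_pos: [558.2, 43.0, 97.3]
tcp_rot: [3.141, 0.172, 2.744]
contact_force: [-1.9, 0.6, -5.8]
grip_width: 23.7
```

```bash
cat > probe.py <<'E'
from h import *
def probe(psi,n=3,us=(84,),tilt=-10,save=None):
    print(st()); F=[]
    for k in range(n):
        im=capture('wrist'); o=get_obs(); F.append(np.r_[o['contact_force'],o['moment']])
    print('F,M mean',np.mean(F,0).round(2))
    o=get_obs();p=o['tool_pos']; a=o['tcp_rot'][2]; print('axis',(p[:2]-RT*np.array([np.cos(a),np.sin(a)])).round(1),'under',(p[2]-4.5).round(1),'yaw',np.degrees(a).round(1))
    im0=cv2.imread('pics/w11.png')[:,:,::-1]
    # tip row track by template match of tip strip
    t=im0[176:215,280:360]; r=cv2.matchTemplate(im[120:330,270:370],np.ascontiguousarray(t),cv2.TM_CCOEFF_NORMED); _,v,_,l=cv2.minMaxLoc(r)
    print('tip row shift',l[1]+120-176,'col',l[0]+270-280,round(v,2))
    for u in us: print(u,relt(ent(psi,u),psi,tilt))
    if save: cv2.imwrite(save,im[:,:,::-1])
E
python3 -c "
from probe import *
probe(157.2,us=(84,97,104),save='pics/p1.png')"
```

```text
{'t': 15.97, 'p': array([558.2,  43. ,  97.3]), 'r': array([179.99,   9.87, 157.21]), 'F': array([-1.9,  0.6, -5.8]), 'M': array([0.36, 0.78, 0.05]), 'g': 23.7, 'q': array([-0.024,  0.47 ,  1.74 , -0.089,  0.773, -1.138])}
F,M mean [-1.29  0.34 -5.33  0.27  0.79  0.02]
axis [640.7   8.4] under 92.9 yaw 157.2
tip row shift 2 col 1 0.95
84 ([0.02, -0.06, 0.01], [1.2, 0.1, 8.9])
97 ([0.02, -0.06, 0.01], [-1.0, 0.1, -3.9])
104 ([0.02, -0.06, 0.01], [-2.2, 0.1, -10.8])
```

```bash
python3 -c "
from probe import *
def e(psi,u,d): return relt(ent(psi,u,dr=-.33*d),psi,-10-d)
print(e(157.2,88.5,1.5));print(e(161,88.5,1.5));print(e(165,88.5,1.5));print(e(165,93.5,1.5))"
```

```text
([0.02, -1.56, 0.01], [-0.0, 0.1, 4.5])
([-0.68, -1.56, -3.72], [-0.2, -5.8, 4.5])
([-1.43, -1.55, -7.65], [-0.8, -12.0, 4.7])
([-1.43, -1.55, -7.65], [-1.7, -12.0, -0.3])
```

Call:
send_rows(
  targets=[
    [[0, -1.5, 0, 0, 0, 4.6, 1], [-0.7, -1.5, -3.7, -0.2, -5.8, 4.6, 1], [-1.4, -1.5, -7.6, -0.8, -12, 4.7, 1], [-1.4, -1.5, -7.6, -1.2, -12, 2.5, 1], [-1.4, -1.5, -7.6, -1.7, -12, -0.3, 1]],
  ],
)

```text
time: 16.53
tool_pos: [555.9, 30.6, 98.4]
tcp_rot: [-3.141, 0.2, 2.876]
contact_force: [-1.3, -1.8, -5.3]
grip_width: 23.7
```

```bash
python3 -c "
from probe import *
probe(165,us=(88.5,97,104),tilt=-11.5,save='pics/p2.png')"
```

```text
{'t': 16.53, 'p': array([555.9,  30.6,  98.4]), 'r': array([-179.99,   11.49,  164.76]), 'F': array([-1.3, -1.8, -5.3]), 'M': array([-0.01,  0.82, -0.12]), 'g': 23.7, 'q': array([-0.059,  0.448,  1.781, -0.062,  0.717, -1.321])}
F,M mean [-2.15 -3.41 -2.75 -0.22  0.8  -0.31]
axis [641.9   7.6] under 94.2 yaw 164.8
tip row shift 2 col 2 0.95
88.5 ([-0.05, 0.02, -0.15], [2.2, 0.2, 5.3])
97 ([-0.05, 0.02, -0.15], [0.5, 0.2, -3.0])
104 ([-0.05, 0.02, -0.15], [-0.9, 0.2, -9.8])
```

```bash
python3 -c "
from probe import *
def e(psi,u,d,C): return relt(ent(psi,u,C=np.array(C),dr=-.33*d),psi,-10-d)
print(e(165,94,1.5,(640.9,6.2)));print(e(165,98,1.5,(640.9,6.2)))
print(e(167,98,1.5,(640.9,6.2)))"
```

```text
([-0.05, 0.02, -0.15], [0.2, -1.9, 0.1])
([-0.05, 0.02, -0.15], [-0.6, -1.9, -3.8])
([-0.45, 0.02, -2.11], [-0.7, -5.0, -3.8])
```

Call:
send_rows(
  targets=[
    [[0, 0, 0, 0.2, -1, 0, 1], [0, 0, 0, 0.2, -1.7, 0, 1], [0, 0, 0, 0, -1.9, -1.5, 1], [0, 0, 0, -0.5, -1.9, -3, 1], [0, 0, 0, -0.6, -1.9, -3.8, 1]],
  ],
)

```text
time: 17.1
tool_pos: [554.7, 29.8, 101.8]
tcp_rot: [3.142, 0.199, 2.879]
contact_force: [-2.2, 2.7, -5.1]
grip_width: 23.7
```

```bash
python3 -c "
from probe import *
probe(165,us=(88.5,97,104),tilt=-11.5,save='pics/p3.png')"
```

```text
{'t': 17.1, 'p': array([554.7,  29.8, 101.8]), 'r': array([180.  ,  11.41, 164.95]), 'F': array([-2.2,  2.7, -5.1]), 'M': array([0.48, 0.98, 0.12]), 'g': 23.7, 'q': array([-0.062,  0.441,  1.78 , -0.059,  0.726, -1.329])}
F,M mean [-3.01  2.69 -4.58  0.56  1.04  0.16]
axis [640.6   6.6] under 97.2 yaw 165.0
tip row shift 3 col 1 0.95
88.5 ([-0.01, -0.08, -0.04], [1.8, 1.7, 8.6])
97 ([-0.01, -0.08, -0.04], [0.1, 1.7, 0.2])
104 ([-0.01, -0.08, -0.04], [-1.3, 1.7, -6.6])
```

```bash
python3 -c "
import cv2,numpy as np
f=lambda n:cv2.resize(cv2.imread(n)[150:420,270:370],(260,560),interpolation=cv2.INTER_CUBIC)
cv2.imwrite('pics/x14.png',np.hstack([f('pics/w11.png'),f('pics/p1.png'),f('pics/p3.png')]))
from probe import *
def e(psi,u,d,C): return relt(ent(psi,u,C=np.array(C),dr=-.33*d),psi,-10-d)
print(e(165,98,2.5,(639.4,7.4)));print(e(165,103,2.5,(639.4,7.4)))
"
```

```text
([-0.01, -1.08, -0.04], [0.4, 0.4, -0.8])
([-0.01, -1.08, -0.04], [-0.6, 0.4, -5.7])
```

View pics/x14.png

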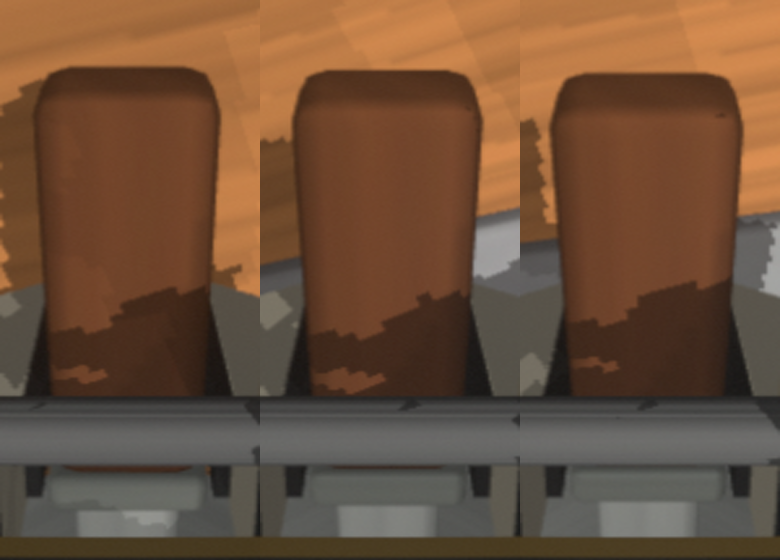

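```bash
cat >> probe.py <<'E'
def drooptab():
    m=camera_model('wrist'); m['world_to_cam']=np.load('m11.npy')
    p=np.array([383.7,179.4,4.5]); a=np.radians(163.1); u=np.array([np.cos(a),np.sin(a),0])
    g=p+19*np.array([*(u[:2]*np.sin(np.radians(10))),np.cos(np.radians(10))]) 
    for d in (0,1,2,3,4,5,6,8):
        c,s=np.cos(np.radians(d)),np.sin(np.radians(d)); r=[]
        for rr,zz in((155,14),(155,34),(73,34)):
            x,z=rr-92.3,zz-23.2; r.append(proj('wrist',g+u*(x*c-z*s)+[0,0,x*s+z*c],m)[0,0].round(1))
        print(d,r)
E
python3 -c "
from probe import *
drooptab()"
```

```text
0 [np.float64(174.5), np.float64(192.9), np.float64(379.1)]
1 [np.float64(175.0), np.float64(194.6), np.float64(378.8)]
2 [np.float64(175.5), np.float64(196.5), np.float64(378.5)]
3 [np.float64(176.1), np.float64(198.4), np.float64(378.2)]
4 [np.float64(176.8), np.float64(200.4), np.float64(377.8)]
5 [np.float64(177.5), np.float64(202.5), np.float64(377.5)]
6 [np.float64(178.3), np.float64(204.7), np.float64(377.1)]
8 [np.float64(180.1), np.float64(209.3), np.float64(376.3)]
```

```bash
python3 -c "
import cv2,numpy as np
f=lambda n:cv2.resize(cv2.imread(n)[160:240,270:370],(390,560),interpolation=cv2.INTER_CUBIC)
cv2.imwrite('pics/x15.png',np.hstack([f('pics/p1.png'),f('pics/p2.png')]))
"
```

```text
(no output)
```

View pics/x15.png

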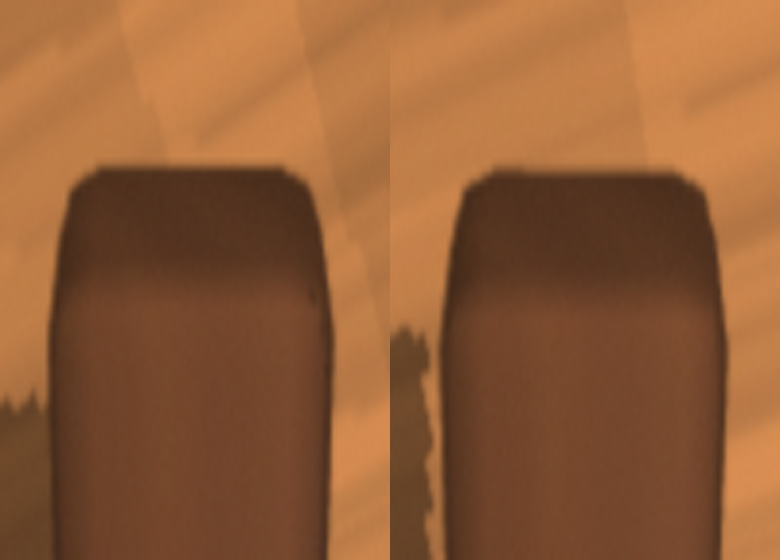

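```bash
python3 -c "
from probe import *
def e(psi,u,d,C,ex=0.8): return relt(ent(psi,u,C=np.array(C),dr=-.33*d),psi,-10-d-ex)
print(e(165,91,4.7,(640,7.3)));print(e(165,97,4.7,(640,7.3)))
"
```

```text
([-0.01, -4.08, -0.04], [0.5, 0.5, 6.3])
([-0.01, -4.08, -0.04], [-0.7, 0.5, 0.4])
```

Call:
send_rows(
  targets=[
    [[0, -1, 0, 0.3, 0.2, 2.5, 1], [0, -2.5, 0, 0.5, 0.5, 5, 1], [0, -4.1, 0, 0.7, 0.5, 8, 1], [0, -4.1, 0, 0.7, 0.5, 8, 1], [0, -4.1, 0, 0.7, 0.5, 8, 1]],
  ],
)

```text
time: 17.67
tool_pos: [556.6, 29.5, 94.4]
tcp_rot: [3.142, 0.273, 2.879]
contact_force: [-0.2, -0.5, -3.6]
grip_width: 24.2
```

```bash
cat >> probe.py <<'E'
def edge(im,r0=165,r1=250):
    # top-face edge & tip edge: columns 300-340 mean profile in tool image
    g=im[r0:r1,303:338].astype(float).mean((1,2)); return g
def droop(f):
    im0=cv2.cvtColor(cv2.imread('pics/w11.png'),cv2.COLOR_BGR2GRAY); im=cv2.cvtColor(cv2.imread(f),cv2.COLOR_BGR2GRAY)
    out=[]
    for a,b in ((186,206),):
        t=np.ascontiguousarray(im0[a:b,300:340]); r=cv2.matchTemplate(np.ascontiguousarray(im[a-15:b+40,300:340]),t,cv2.TM_CCOEFF_NORMED)[:,0]
        k=int(r.argmax()); s=0
        if 0<k<len(r)-1: s=.5*(r[k-1]-r[k+1])/(r[k-1]-2*r[k]+r[k+1])
        out.append((round(k+s-15,1),round(float(r.max()),2)))
    return out
E
python3 -c "
from probe import *
print([droop(f'pics/{n}.png') for n in ('w13','p1','p2','p3')])
probe(165,n=2,us=(91,97),tilt=-15.5,save='pics/p4.png'); print(droop('pics/p4.png'))"
```

```text
[[(np.float32(0.8), 1.0)], [(np.float32(3.8), 0.99)], [(np.float32(5.4), 0.99)], [(np.float32(7.2), 0.99)]]
{'t': 17.67, 'p': array([556.6,  29.5,  94.4]), 'r': array([180.  ,  15.62, 164.95]), 'F': array([-0.2, -0.5, -3.6]), 'M': array([0.14, 0.51, 0.  ]), 'g': 24.2, 'q': array([-0.052,  0.432,  1.845, -0.1  ,  0.6  , -1.285])}
F,M mean [ 0.06 -0.14 -3.87  0.18  0.64  0.  ]
axis [643.    6.2] under 90.2 yaw 164.9
tip row shift 3 col 1 0.96
91 ([-0.01, 0.16, -0.07], [2.2, 1.4, -1.4])
97 ([-0.01, 0.16, -0.07], [0.6, 1.4, -7.2])
[(np.float32(8.0), 0.99)]
```

Call:
send_rows(
  targets=[
    [[0, 0.3, 0, -0.4, 0, -1.5, 1], [0, 0.6, 0, -0.8, 0, -3, 1], [0, 0.8, 0, -1.2, 0, -4.5, 1], [0, 0.8, 0, -1.6, 0, -6, 1], [0, 0.8, 0, -1.6, 0, -6, 1]],
  ],
)

```text
time: 18.18
tool_pos: [556.2, 29.6, 100.5]
tcp_rot: [3.142, 0.258, 2.879]
contact_force: [-1.4, 1.5, -4.6]
grip_width: 23.6
```

```bash
python3 -c "
from probe import *
probe(165,n=2,us=(97,102),tilt=-14.5,save='pics/p5.png'); print(droop('pics/p5.png'))"
```

```text
{'t': 18.18, 'p': array([556.2,  29.6, 100.5]), 'r': array([180.  ,  14.79, 164.93]), 'F': array([-1.4,  1.5, -4.6]), 'M': array([0.27, 0.82, 0.04]), 'g': 23.6, 'q': array([-0.054,  0.426,  1.828, -0.089,  0.637, -1.297])}
F,M mean [-0.95  0.4  -4.33  0.25  0.8  -0.03]
axis [642.2   6.5] under 95.9 yaw 164.9
tip row shift 5 col 2 0.94
97 ([-0.01, 0.31, -0.06], [1.3, 1.4, -1.5])
102 ([-0.01, 0.31, -0.06], [-0.0, 1.4, -6.3])
[(np.float32(11.6), 0.99)]
```

```bash
cat >> probe.py <<'E'
def e(psi,u,d,C,ex=0.5): 
    "level holder: centre underside u, droop d, over-level ex"
    return relt(ent(psi,u-1.6*ex,C=np.array(C),dr=-.33*(d+ex)),psi,-10-d-ex)
def holder(d):
    "current estimate of holder axis/underside/tilt"
    o=get_obs();p=o['tool_pos'];a=o['tcp_rot'][2];t=np.degrees(o['tcp_rot'][1])
    R=RT-.33*(t-10); lev=t-10-d
    return dict(axis=(p[:2]-R*np.array([np.cos(a),np.sin(a)])).round(1),under=(p[2]-4.5+1.6*lev).round(1),over=lev.round(1),yaw=np.degrees(a).round(1))
def q(save,n=2):
    F=[]
    for k in range(n):
        im=capture('wrist'); o=get_obs(); F.append(np.r_[o['contact_force'],o['moment']])
    cv2.imwrite(save,im[:,:,::-1]); s=droop(save)[0]; d=s[0]/1.9
    print('t',round(o['time'],2),'F,M',np.mean(F,0).round(2),'d',round(float(d),1),holder(d),'tcp',o['tool_pos'].round(1)); return d
E
python3 -c "
from probe import *
print(holder(6.1)); print(e(165,92.5,6.1,(640.7,6.8)))
for dx,dy in ((-3,0),(3,0),(0,3),(0,-3)): print(dx,dy,e(165,92.5,6.1,(640.7+dx,6.8+dy)))"
```

```text
{'axis': array([640.6,   6.9]), 'under': np.float64(93.8), 'over': np.float64(-1.3), 'yaw': np.float64(164.9)}
([-0.01, -1.79, -0.06], [0.4, -0.1, 4.2])
-3 0 ([-0.01, -1.79, -0.06], [3.2, -0.9, 3.5])
3 0 ([-0.01, -1.79, -0.06], [-2.4, 0.6, 5.0])
0 3 ([-0.01, -1.79, -0.06], [1.2, 2.8, 4.0])
0 -3 ([-0.01, -1.79, -0.06], [-0.3, -3.0, 4.4])
```

Call:
send_rows(
  targets=[
    [[0, -1, 0, 0.3, 0, 2.5, 1], [0, -1.8, 0, 0.4, 0, 4.2, 1], [0, -1.8, 0, 0.1, -1.5, 4.3, 1], [0, -1.8, 0, -0.3, -3, 4.4, 1], [0, -1.8, 0, -0.3, -3, 4.4, 1]],
  ],
)

```text
time: 18.7
tool_pos: [556.1, 27.3, 95.9]
tcp_rot: [3.141, 0.288, 2.881]
contact_force: [-3.2, 9.6, -3.6]
grip_width: 23.7
```

```bash
python3 -c "
from probe import *
d=q('pics/p6.png'); print(e(165,92.5,d,(640.7,9.8)),e(165,92.5,d,(640.7,6.8)))"
```

```text
t 18.8 F,M [-2.72  9.04 -3.88  1.18  0.94  0.92] d 5.9 {'axis': array([640.1,   5. ]), 'under': np.float64(92.3), 'over': np.float64(0.6), 'yaw': np.float64(165.1)} tcp [556.2  27.4  95.9]
([0.03, 0.05, 0.05], [0.6, 4.9, -0.4]) ([0.03, 0.05, 0.05], [-0.2, 2.0, -0.2])
```

Call:
send_rows(
  targets=[
    [[0, 0, 0, -0.2, 2, -0.2, 1], [0, 0, 0, 0.3, 4, -0.3, 1], [0, 0, 0, 0.8, 5.5, -0.4, 1], [0, 0, 0, 0.8, 5.5, -0.4, 1]],
  ],
)

```text
time: 19.13
tool_pos: [557.6, 31.8, 96.4]
tcp_rot: [3.142, 0.29, 2.879]
contact_force: [1.2, 0.3, -4.9]
grip_width: 23.8
```

```bash
python3 -c "
from probe import *
d=q('pics/p7.png'); 
for c in ((637,7.5),(640,7.5)): print(e(165,92.5,d,c))"
```

```text
t 19.23 F,M [ 0.45  0.67 -4.52  0.24  0.65  0.09] d 6.2 {'axis': array([641.4,   9.2]), 'under': np.float64(92.6), 'over': np.float64(0.4), 'yaw': np.float64(164.9)} tcp [557.6  31.7  96.4]
([-0.01, -0.09, -0.06], [3.7, -2.9, -0.9])
([-0.01, -0.09, -0.06], [0.9, -2.1, -0.1])
```

Call:
send_rows(
  targets=[
    [[0, 0, 0, 0, 1.5, 0, 1], [0, 0, 0, 0.5, 3, 0, 1], [0, 0, 0, 1, 4.5, 0, 1], [0, 0, 0, 1, 4.5, 0, 1]],
  ],
)

```text
time: 19.57
tool_pos: [557.8, 36.5, 96.2]
tcp_rot: [3.141, 0.29, 2.878]
contact_force: [0.1, -1.5, -3.4]
grip_width: 24.0
```

```bash
python3 -c "
from probe import *
d=q('pics/p8.png'); 
for c in ((637,8.5),(640,8.5),(644,8.5)): print(e(165,92.5,d,c))"
```

```text
t 19.67 F,M [ 0.41 -1.38 -2.83 -0.03  0.56 -0.24] d 6.2 {'axis': array([641.6,  13.8]), 'under': np.float64(92.5), 'over': np.float64(0.5), 'yaw': np.float64(164.9)} tcp [557.8  36.3  96.2]
([-0.02, -0.03, -0.06], [3.0, -6.4, -0.9])
([-0.02, -0.03, -0.06], [0.2, -5.6, -0.1])
([-0.02, -0.03, -0.06], [-3.5, -4.6, 1.0])
```

```bash
python3 -c "
from probe import *
for c in ((641,9.5),(636.5,9.5),(646,9.5)): print(e(165,92.5,6.2,c))"
```

```text
([-0.02, -0.07, -0.06], [-0.5, -4.4, 0.1])
([-0.02, -0.07, -0.06], [3.7, -5.6, -1.1])
([-0.02, -0.07, -0.06], [-5.1, -3.1, 1.5])
```

Call:
send_rows(
  targets=[
    [[0, 0, 0, -0.4, -2.5, 0, 1], [0, 0, 0, -0.5, -4.4, 0, 1], [0, 0, 0, 2, -5, -0.6, 1], [0, 0, 0, 3.7, -5.6, -1.1, 1], [0, 0, 0, 3.7, -5.6, -1.1, 1]],
  ],
)

```text
time: 20.08
tool_pos: [552.5, 32.0, 96.3]
tcp_rot: [3.141, 0.291, 2.879]
contact_force: [1.1, -0.6, -3.6]
grip_width: 23.8
```

```bash
python3 -c "
from probe import *
d=q('pics/p9.png'); 
for c in ((641,9.5),(646,9.5)): print(e(165,92.5,d,c))"
```

```text
t 20.18 F,M [ 1.24 -0.23 -3.02  0.12  0.42 -0.01] d 6.5 {'axis': array([636.4,   9.4]), 'under': np.float64(91.8), 'over': np.float64(0.1), 'yaw': np.float64(164.9)} tcp [552.6  32.   96.2]
([-0.01, -0.4, -0.06], [-4.4, 1.2, 1.3])
([-0.01, -0.4, -0.06], [-9.0, 2.5, 2.7])
```

Call:
send_rows(
  targets=[
    [[0, -0.2, 0, -3, 0.8, 0.9, 1], [0, -0.4, 0, -6, 1.6, 1.8, 1], [0, -0.4, 0, -8.2, 2.3, 2.5, 1], [0, -0.4, 0, -8.2, 2.3, 2.5, 1]],
  ],
)

```text
time: 20.52
tool_pos: [560.5, 32.2, 95.3]
tcp_rot: [-3.141, 0.294, 2.879]
contact_force: [-5.7, 0.8, -2.0]
grip_width: 24.1
```

```bash
python3 -c "
from probe import *
d=q('pics/p10.png'); 
for c in ((640,9.5),(640.5,9.5)): print(e(165,91,d,c),e(165,97,d,c))"
```

```text
t 20.62 F,M [-4.74  0.47 -2.81  0.12  1.   -0.13] d 6.1 {'axis': array([644.2,   9.6]), 'under': np.float64(92.3), 'over': np.float64(0.8), 'yaw': np.float64(164.9)} tcp [560.5  32.2  95.4]
([-0.04, 0.33, -0.05], [4.2, -1.3, -0.5]) ([-0.04, 0.33, -0.05], [2.5, -1.3, -6.2])
([-0.04, 0.33, -0.05], [3.7, -1.2, -0.4]) ([-0.04, 0.33, -0.05], [2.0, -1.2, -6.1])
```

Call:
send_rows(
  targets=[
    [[0, 0.2, 0, 3, -1, -0.4, 1], [0, 0.3, 0, 4, -1.3, -0.5, 1], [0, 0.3, 0, 3.4, -1.3, -2.5, 1], [0, 0.3, 0, 2.8, -1.3, -4.5, 1], [0, 0.3, 0, 2.3, -1.3, -6.2, 1]],
  ],
)

```text
time: 21.03
tool_pos: [556.3, 31.9, 100.8]
tcp_rot: [-3.141, 0.289, 2.879]
contact_force: [-2.3, 0.7, -6.3]
grip_width: 23.3
```

```bash
python3 -c "
from probe import *
d=q('pics/p11.png'); 
c=(640.2,9.4)
for psi,u in ((165,91),(165,102),(173,91),(157,91)): print(psi,u,e(psi,u,d,c))"
```

```text
t 21.13 F,M [-1.82  0.57 -5.7   0.25  1.07  0.  ] d 10.9 {'axis': array([640.7,   9.3]), 'under': np.float64(89.9), 'over': np.float64(-4.3), 'yaw': np.float64(164.9)} tcp [556.8  31.8 101.2]
165 91 ([-0.03, -4.78, -0.05], [0.8, -0.1, 6.6])
165 102 ([-0.03, -4.78, -0.05], [-2.3, -0.1, -4.0])
173 91 ([-2.64, -4.77, -7.62], [0.0, -12.0, 6.8])
157 91 ([2.59, -4.77, 7.51], [0.0, 11.8, 6.8])
```

```bash
sed -i "s#d=s\[0\]/1.9#d=float(np.interp(s[0],[-3.6,0,1.7,3.6,5.5,7.5,9.6,11.8,16.4,21.4,26.5],[-2,0,1,2,3,4,5,6,8,10,12]))#" probe.py; python3 -c "
from probe import *
c=(640.2,9.4)
for psi,u in ((165,88),(169,88),(173,88),(173,94)): print(psi,u,e(psi,u,9.7,c,1))"
```

```text
165 88 ([-0.03, -4.03, -0.05], [2.1, -0.1, 10.1])
169 88 ([-1.31, -4.03, -3.84], [1.9, -6.1, 10.2])
173 88 ([-2.59, -4.02, -7.63], [1.3, -12.0, 10.4])
173 94 ([-2.59, -4.02, -7.63], [-0.4, -12.0, 4.6])
```

Call:
send_rows(
  targets=[
    [[0, -2, 0, 1.5, 0, 6, 1], [0, -4, 0, 2.1, -0.1, 10.1, 1], [-1.3, -4, -3.8, 1.9, -6.1, 10.2, 1], [-2.6, -4, -7.6, 1.3, -12, 10.4, 1], [-2.6, -4, -7.6, 1.3, -12, 10.4, 1]],
  ],
)

```text
time: 21.55
tool_pos: [556.5, 18.7, 91.6]
tcp_rot: [-3.141, 0.364, 3.022]
contact_force: [0.2, 0.6, -2.9]
grip_width: 23.4
```

```bash
python3 -c "
from probe import *
d=q('pics/p12.png',1)
c=(640.2,9.4)
for psi,u in ((173,88),(173,92),(173,95)): print(psi,u,e(psi,u,d,c,1))"
```

```text
t 21.6 F,M [ 0.19  0.42 -2.73  0.06  0.71 -0.02] d 10.1 {'axis': array([641.3,   8.1]), 'under': np.float64(88.4), 'over': np.float64(0.8), 'yaw': np.float64(172.8)} tcp [556.6  18.8  91.7]
173 88 ([-0.04, -0.24, -0.23], [1.4, 0.8, 0.3])
173 92 ([-0.04, -0.24, -0.23], [-0.1, 0.8, -3.4])
173 95 ([-0.04, -0.24, -0.23], [-1.1, 0.8, -6.2])
```

Call:
send_rows(
  targets=[
    [[0, -0.2, 0, 0.8, 0.8, -0.5, 1], [0, -0.2, -0.2, 0.4, 0.8, -2, 1], [0, -0.2, -0.2, -0.1, 0.8, -3.4, 1], [0, -0.2, -0.2, -0.6, 0.8, -5, 1], [0, -0.2, -0.2, -1.1, 0.8, -6.2, 1]],
  ],
)

```text
time: 22.02
tool_pos: [554.8, 21.0, 97.5]
tcp_rot: [-3.141, 0.365, 3.022]
contact_force: [0.3, 0.2, -3.4]
grip_width: 23.4
```

```bash
python3 -c "
from probe import *
d=q('pics/p13.png',2)
c=(640.2,9.4)
for psi,u in ((173,88),(173,100),(165,88),(157,88),(149,88)): print(psi,u,e(psi,u,d,c,1))"
```

```text
t 22.12 F,M [-0.32  0.86 -3.17  0.11  0.7   0.02] d 10.1 {'axis': array([639.7,  10.7]), 'under': np.float64(94.4), 'over': np.float64(0.9), 'yaw': np.float64(173.2)} tcp [554.9  20.9  97.5]
173 88 ([0.02, -0.12, 0.16], [1.7, -1.0, 6.4])
173 100 ([0.02, -0.12, 0.16], [-2.6, -1.0, -4.8])
165 88 ([2.89, -0.12, 7.63], [0.9, 10.9, 6.7])
157 88 ([5.76, -0.11, 15.1], [-1.4, 22.5, 7.6])
149 88 ([8.63, -0.11, 22.57], [-5.3, 33.7, 9.1])
```

Call:
send_rows(
  targets=[
    [[0, 0, 0.1, -0.5, -1, -0.8, 1], [0, 0, 0.1, -1, -1, -2, 1], [0, 0, 0.1, -1.8, -1, -3.5, 1], [0, 0, 0.1, -2.6, -1, -4.8, 1], [0, 0, 0.1, -2.6, -1, -5.3, 1]],
  ],
)

```text
time: 22.53
tool_pos: [555.3, 19.6, 103.3]
tcp_rot: [-3.141, 0.366, 3.021]
contact_force: [0.9, -1.2, -3.6]
grip_width: 23.6
```

```bash
python3 -c "
from probe import *
d=q('pics/p14.png',2)
c=(640.2,9.4)
for psi,u in ((173,88),(173,100),(173,106),(173,112)): print(psi,u,e(psi,u,d,c,.5))"
```

```text
t 22.63 F,M [ 0.21 -0.04 -3.53  0.1   0.68 -0.01] d 10.1 {'axis': array([639.9,   9.3]), 'under': np.float64(100.0), 'over': np.float64(0.8), 'yaw': np.float64(173.1)} tcp [555.1  19.6 103.1]
173 88 ([0.01, 0.35, 0.06], [3.9, 0.2, 10.8])
173 100 ([0.01, 0.35, 0.06], [-0.4, 0.2, -0.5])
173 106 ([0.01, 0.35, 0.06], [-2.5, 0.2, -6.1])
173 112 ([0.01, 0.35, 0.06], [-4.7, 0.2, -11.7])
```

Through freely. I'll carry on up.

Call:
send_rows(
  targets=[
    [[0, 0.3, 0, -0.8, 0.2, -1.5, 1], [0, 0.3, 0, -1.4, 0.2, -3, 1], [0, 0.3, 0, -2, 0.2, -4.5, 1], [0, 0.3, 0, -2.5, 0.2, -6.1, 1], [0, 0.3, 0, -3.2, 0.2, -8, 1]],
  ],
)

```text
time: 23.05
tool_pos: [555.1, 19.8, 111.7]
tcp_rot: [-3.141, 0.36, 3.021]
contact_force: [-0.2, 0.9, -3.3]
grip_width: 23.9
```

```bash
python3 -c "
from probe import *
d=q('pics/p15.png',2)
c=(640.2,9.4)
for psi,u in ((173,108),(173,112)): print(psi,u,e(psi,u,d,c,.5))"
```

```text
t 23.15 F,M [-0.32 -0.97 -3.38  0.13  0.72 -0.03] d 10.1 {'axis': array([640.3,   9.5]), 'under': np.float64(108.5), 'over': np.float64(0.6), 'yaw': np.float64(173.1)} tcp [555.4  19.8 112. ]
173 108 ([0.01, 0.08, 0.07], [0.2, -0.0, 0.3])
173 112 ([0.01, 0.08, 0.07], [-1.2, -0.0, -3.5])
```

Call:
send_rows(
  targets=[
    [[0, 0, 0, -0.5, 0, -1.5, 1], [0, 0, 0, -1, 0, -3, 1], [0, 0, 0, -1.4, 0, -4.1, 1], [0, 0, 0, -1.4, 0, -4.1, 1]],
  ],
)

```text
time: 23.48
tool_pos: [555.2, 19.8, 116.3]
tcp_rot: [-3.141, 0.36, 3.021]
contact_force: [0.4, -0.6, -3.0]
grip_width: 23.8
```

```bash
python3 -c "
from probe import *
d=q('pics/p16.png',2)
c=(640.2,9.4)
for psi in (173,176,180,185,190,195,200): print(psi,e(psi,112.6,d,c,.5))"
```

```text
t 23.58 F,M [ 0.13 -0.1  -3.22  0.08  0.68 -0.02] d 10.1 {'axis': array([639.9,   9.5]), 'under': np.float64(112.3), 'over': np.float64(0.5), 'yaw': np.float64(173.1)} tcp [555.1  19.8 116. ]
173 ([0.01, 0.04, 0.06], [-0.4, 0.0, -0.2])
176 ([-1.04, 0.04, -2.74], [-0.5, -4.5, -0.2])
180 ([-2.45, 0.04, -6.49], [-0.9, -10.4, -0.0])
185 ([-4.21, 0.04, -11.17], [-2.1, -17.8, 0.4])
190 ([-5.97, 0.04, -15.85], [-3.8, -25.0, 1.1])
195 ([-7.73, 0.04, -20.53], [-6.2, -32.0, 2.0])
200 ([-9.49, 0.03, -25.21], [-9.0, -38.8, 3.0])
```

Call:
send_rows(
  targets=[
    [[-1, 0, -2.7, -0.5, -4.5, -0.2, 1], [-2.4, 0, -6.5, -0.9, -10.4, 0, 1], [-4.2, 0, -11.2, -2.1, -17.8, 0.4, 1], [-6, 0, -15.9, -3.8, -25, 1.1, 1], [-6, 0, -15.9, -3.8, -25, 1.1, 1]],
  ],
)

```text
time: 24.0
tool_pos: [554.6, -0.9, 117.1]
tcp_rot: [3.132, 0.359, -2.962]
contact_force: [-11.1, 27.1, 16.8]
grip_width: 24.8
```

```bash
python3 -c "
from probe import *
d=q('pics/p17.png',2)
c=(640.2,9.4)
for psi in (190,195,200,205,210,212): print(psi,e(psi,112.6,d,c,.5))"
```

```text
t 24.1 F,M [-8.96 21.08 14.99  3.61  1.08  1.07] d 8.2 {'axis': array([638.5,  13.5]), 'under': np.float64(116.3), 'over': np.float64(2.3), 'yaw': np.float64(-170.0)} tcp [554.3  -1.4 117.1]
190 ([0.43, 1.81, 0.01], [-0.1, -4.3, 0.8])
195 ([-1.25, 1.83, -4.7], [-0.4, -11.8, 0.9])
200 ([-2.93, 1.84, -9.41], [-1.3, -19.2, 1.1])
205 ([-4.61, 1.85, -14.12], [-2.8, -26.6, 1.7])
210 ([-6.29, 1.86, -18.83], [-4.9, -33.8, 2.4])
212 ([-6.96, 1.87, -20.71], [-5.9, -36.6, 2.8])
```

```bash
python3 -c "
from probe import *
c=(640.2,9.4); print(st()['r'])
for psi,u,d in ((186,110,8),(181,110,7.5),(175,110,7),(175,113,7),(175,116,7)): print(psi,e(psi,u,d,c,.5))
a=[cv2.imread(f'pics/{n}.png') for n in ('w11','p14','p17')]
cv2.imwrite('pics/x17.png',np.hstack([cv2.resize(x[150:420,270:370],(260,560),interpolation=cv2.INTER_CUBIC) for x in a]))"
```

```text
[ 179.57   20.51 -169.99]
186 ([1.76, 2.0, 3.78], [0.7, 1.7, 3.3])
181 ([3.4, 2.47, 8.51], [0.1, 9.2, 3.6])
175 ([5.31, 2.94, 14.2], [-1.5, 18.1, 4.3])
175 ([5.31, 2.94, 14.2], [-2.6, 18.1, 1.5])
175 ([5.31, 2.94, 14.2], [-3.6, 18.1, -1.3])
```

View pics/x17.png

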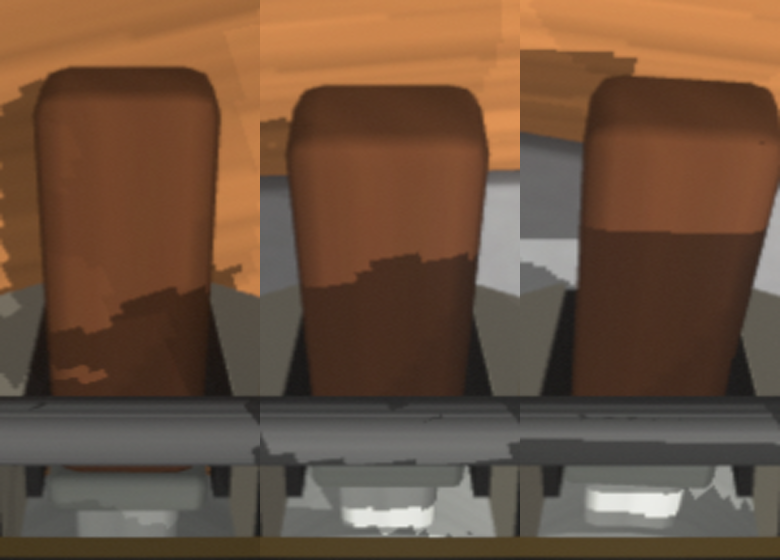

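```bash
python3 -c "
from probe import *
c=(640.2,9.4)
for psi,u in ((186,112.5),(181,112.5),(175,112.5),(173,112.5)): print(psi,e(psi,u,8.2,c,.5))"
```

```text
186 ([1.77, 1.8, 3.78], [-0.2, 1.7, 1.0])
181 ([3.45, 1.78, 8.49], [-1.0, 9.2, 1.4])
175 ([5.46, 1.75, 14.14], [-2.8, 18.0, 2.1])
173 ([6.13, 1.74, 16.03], [-3.6, 20.9, 2.4])
```

Call:
send_rows(
  targets=[
    [[1.7, 1, 3.8, -0.2, 1.7, 0.5, 1], [3.4, 1.8, 8.5, -1, 9.2, 1, 1], [5.5, 1.8, 14.1, -2.8, 18, 1.5, 1], [6.1, 1.7, 16, -3.6, 20.9, 2, 1], [6.1, 1.7, 16, -3.6, 20.9, 2, 1]],
  ],
)

```text
time: 24.52
tool_pos: [556.4, 17.3, 115.8]
tcp_rot: [-3.136, 0.331, 3.021]
contact_force: [-0.4, -0.6, -4.2]
grip_width: 23.7
```

```bash
python3 -c "
from probe import *
d=q('pics/p18.png',2)
c=(640.2,9.4)
for psi,u in ((173,112.5),(173,115),(173,117)): print(psi,u,e(psi,u,d,c,.5))"
```

```text
t 24.62 F,M [ 0.09  2.43 -2.66  0.37  0.52  0.26] d 7.1 {'axis': array([641.7,   6.2]), 'under': np.float64(113.8), 'over': np.float64(1.8), 'yaw': np.float64(173.2)} tcp [556.2  16.3 115.5]
173 112.5 ([-0.27, 1.29, 0.22], [1.9, 3.4, -1.4])
173 115 ([-0.27, 1.29, 0.22], [1.1, 3.3, -3.8])
173 117 ([-0.27, 1.29, 0.22], [0.4, 3.3, -5.7])
```

View pics/p18.png

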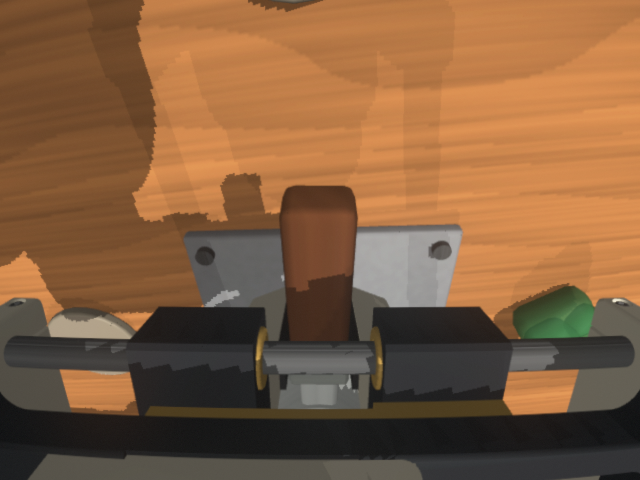

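Call:
send_rows(
  targets=[
    [[-0.2, 0.5, 0.2, 1.5, 2, -1.5, 1], [-0.3, 1, 0.2, 1.5, 3.3, -2.5, 1], [-0.3, 1, 0.2, 1.1, 3.3, -3.8, 1], [-0.3, 1, 0.2, 0.7, 3.3, -5, 1], [-0.3, 1, 0.2, 0.3, 3.3, -6, 1]],
  ],
)

```text
time: 25.03
tool_pos: [554.5, 19.0, 121.3]
tcp_rot: [3.141, 0.313, 3.016]
contact_force: [-0.5, -0.4, -2.7]
grip_width: 23.9
```

```bash
python3 -c "
from probe import *
d=q('pics/p19.png',2)
c=(640.2,9.4)
for psi,u in ((173,114),(173,117)): print(psi,u,e(psi,u,d,c,.5))"
```

```text
t 25.13 F,M [ 0.58  0.15 -3.72  0.1   0.63 -0.01] d 7.1 {'axis': array([640.3,   8.4]), 'under': np.float64(118.2), 'over': np.float64(0.8), 'yaw': np.float64(172.8)} tcp [554.6  19.2 121.4]
173 114 ([-0.03, 0.33, -0.17], [1.4, 0.7, 3.4])
173 117 ([-0.03, 0.33, -0.17], [0.5, 0.7, 0.5])
```

Call:
send_rows(
  targets=[
    [[0, 0, 0, 0, 0.7, -1, 1], [0, 0, 0, -0.3, 0.7, -2, 1], [0, 0, 0, -0.6, 0.7, -3, 1], [0, 0, 0, -0.6, 0.7, -3, 1]],
  ],
)

```text
time: 25.47
tool_pos: [554.1, 20.2, 124.2]
tcp_rot: [3.141, 0.313, 3.017]
contact_force: [-0.1, 0.2, -4.0]
grip_width: 23.5
```

```bash
python3 -c "
from probe import *
d=q('pics/p20.png',2)
c=(640.2,9.4)
for psi,u in ((173,114),(173,118)): print(psi,u,e(psi,u,d,c,.5))"
```

```text
t 25.57 F,M [-0.11  0.2  -4.5   0.08  0.66  0.01] d 7.6 {'axis': array([639.8,   9.5]), 'under': np.float64(120.2), 'over': np.float64(0.3), 'yaw': np.float64(172.8)} tcp [554.1  20.2 124.2]
173 114 ([-0.02, -0.18, -0.15], [1.6, -0.3, 6.3])
173 118 ([-0.02, -0.18, -0.15], [0.4, -0.3, 2.5])
```

Call:
send_rows(
  targets=[
    [[0, 0, 0, -0.2, 0, -0.7, 1], [0, 0, 0, -0.4, 0, -1.5, 1], [0, 0, 0, -0.4, 0, -1.5, 1]],
  ],
)

```text
time: 25.82
tool_pos: [554.0, 20.2, 125.7]
tcp_rot: [3.141, 0.313, 3.017]
contact_force: [0.1, 0.5, -5.5]
grip_width: 24.0
```

```bash
python3 -c "
from probe import *
d=q('pics/p21.png',2)
c=(640.2,9.4)
for psi in (173,177,182,187,192): print(psi,e(psi,119,d,c,.3))"
```

```text
t 25.92 F,M [-0.39  0.03 -4.98  0.14  0.78  0.01] d 9.0 {'axis': array([639.7,   9.4]), 'under': np.float64(119.4), 'over': np.float64(-1.1), 'yaw': np.float64(172.8)} tcp [554.   20.2 125.7]
173 ([-0.02, -1.38, -0.15], [-0.1, -0.2, 2.8])
177 ([-1.3, -1.37, -3.94], [-0.3, -6.2, 2.9])
182 ([-2.9, -1.37, -8.68], [-1.1, -13.7, 3.1])
187 ([-4.49, -1.36, -13.42], [-2.5, -21.0, 3.6])
192 ([-6.09, -1.36, -18.16], [-4.6, -28.2, 4.2])
```

Call:
send_rows(
  targets=[
    [[0, -1.4, 0, 0.1, 0, 3.3, 1], [-1.3, -1.4, -3.9, -0.1, -6.2, 3.5, 1], [-2.1, -1.4, -6.3, -0.5, -10, 3.6, 1], [-2.9, -1.4, -8.7, -0.9, -13.7, 3.8, 1], [-2.9, -1.4, -8.7, -0.9, -13.7, 3.8, 1]],
  ],
)

```text
time: 26.33
tool_pos: [554.3, 5.3, 122.6]
tcp_rot: [-3.141, 0.338, -3.106]
contact_force: [-4.5, -1.0, 0.8]
grip_width: 23.7
```

```bash
python3 -c "
from probe import *
d=q('pics/p22.png',2)
c=(640.2,9.4)
for psi in (182,187,192,197,202): print(psi,e(psi,118.2,d,c,.3))"
```

```text
t 26.43 F,M [-2.27 -1.01 -0.65 -0.1   0.43 -0.14] d 8.8 {'axis': array([640.6,   8.7]), 'under': np.float64(119.6), 'over': np.float64(0.6), 'yaw': np.float64(-178.0)} tcp [554.8   5.7 123.1]
182 ([-0.05, 0.33, -0.04], [0.8, 0.7, 0.6])
187 ([-1.69, 0.33, -4.76], [0.5, -6.8, 0.7])
192 ([-3.34, 0.33, -9.48], [-0.5, -14.2, 1.1])
197 ([-4.99, 0.32, -14.2], [-2.0, -21.6, 1.6])
202 ([-6.64, 0.32, -18.92], [-4.1, -28.7, 2.4])
```

Call:
send_rows(
  targets=[
    [[0, 0, 0, 0.5, 0.4, -0.5, 1], [-0.9, 0, -2.4, 0.5, -3, -0.5, 1], [-1.7, 0, -4.8, 0.3, -6.8, -0.4, 1], [-2.5, 0, -7.1, -0.2, -10.5, -0.2, 1], [-3.3, 0, -9.5, -0.8, -14.2, 0, 1]],
  ],
)

```text
time: 26.85
tool_pos: [556.5, -8.0, 123.5]
tcp_rot: [-3.139, 0.34, -2.928]
contact_force: [-0.0, -1.3, -1.4]
grip_width: 23.8
```

```bash
python3 -c "
from probe import *
d=q('pics/p23.png',2)
c=(640.2,9.4)
for psi in (192,197,202,207): print(psi,e(psi,119,d,c,.3))"
```

```text
t 26.95 F,M [ 0.6   0.75 -0.26  0.16  0.2   0.23] d 9.0 {'axis': array([640.7,   9.6]), 'under': np.float64(119.7), 'over': np.float64(0.5), 'yaw': np.float64(-167.9)} tcp [556.7  -8.4 123.4]
192 ([-0.08, 0.17, 0.09], [0.7, 0.1, 0.2])
197 ([-1.74, 0.16, -4.63], [0.4, -7.4, 0.3])
202 ([-3.4, 0.16, -9.34], [-0.5, -14.8, 0.6])
207 ([-5.06, 0.15, -14.06], [-2.1, -22.2, 1.2])
```

Call:
send_rows(
  targets=[
    [[-0.9, 0, -2.3, 0.5, -3.5, -0.4, 1], [-1.7, 0, -4.6, 0.4, -7.4, -0.3, 1], [-2.5, 0, -7, 0, -11, -0.2, 1], [-3.4, 0, -9.3, -0.5, -14.8, 0, 1], [-4.2, 0, -11.7, -1.2, -18.5, 0.3, 1]],
  ],
)

```text
time: 27.37
tool_pos: [561.7, -25.8, 123.5]
tcp_rot: [-3.141, 0.339, -2.713]
contact_force: [0.5, -1.5, 0.9]
grip_width: 23.5
```

```bash
python3 -c "
from probe import *
d=q('pics/p24.png',2)
c=(640.2,9.4)
for psi in (204.5,209,214,219): print(psi,e(psi,119.5,d,c,.3))"
```

```text
t 27.47 F,M [ 0.85 -0.15  0.03  0.24  0.03  0.17] d 9.0 {'axis': array([640. ,   9.4]), 'under': np.float64(119.5), 'over': np.float64(0.4), 'yaw': np.float64(-155.6)} tcp [561.8 -26.1 123.4]
204.5 ([-0.05, 0.12, -0.07], [-0.2, -0.2, -0.1])
209 ([-1.55, 0.12, -4.32], [-0.4, -6.9, 0.0])
214 ([-3.2, 0.12, -9.03], [-1.3, -14.4, 0.3])
219 ([-4.86, 0.11, -13.75], [-2.8, -21.7, 0.8])
```

Call:
send_rows(
  targets=[
    [[-0.8, 0, -2.2, -0.4, -3.5, -0.8, 1], [-1.6, 0, -4.3, -0.5, -6.9, -0.8, 1], [-2.4, 0, -6.7, -0.9, -10.6, -0.7, 1], [-3.2, 0, -9, -1.4, -14.4, -0.5, 1], [-3.9, 0, -11, -2, -17.5, -0.3, 1]],
  ],
)

```text
time: 27.88
tool_pos: [570.2, -40.6, 124.0]
tcp_rot: [3.141, 0.338, -2.511]
contact_force: [1.6, -0.4, -1.7]
grip_width: 23.8
```

```bash
python3 -c "
from probe import *
d=q('pics/p25.png',2)
c=(640.2,9.4)
for psi in (216,219,222,225): print(psi,e(psi,120,d,c,.3))"
```

```text
t 27.98 F,M [ 0.31  0.15 -1.07  0.07  0.29  0.09] d 9.2 {'axis': array([639.5,   9.7]), 'under': np.float64(119.5), 'over': np.float64(0.2), 'yaw': np.float64(-144.0)} tcp [570.  -40.8 123.7]
216 ([0.09, -0.12, 0.04], [-0.5, -0.6, -0.2])
219 ([-0.9, -0.12, -2.79], [-0.6, -5.1, -0.1])
222 ([-1.9, -0.11, -5.62], [-0.9, -9.6, -0.0])
225 ([-2.9, -0.11, -8.45], [-1.5, -14.0, 0.2])
```

Call:
send_rows(
  targets=[
    [[-0.5, 0, -1.4, -0.5, -2.6, -0.4, 1], [-0.9, 0, -2.8, -0.6, -5.1, -0.4, 1], [-1.4, 0, -4.2, -0.8, -7.3, -0.4, 1], [-1.9, 0, -5.6, -0.9, -9.6, -0.4, 1], [-2.4, 0, -7, -1.2, -11.8, -0.3, 1]],
  ],
)

```text
time: 28.4
tool_pos: [576.7, -49.1, 123.8]
tcp_rot: [3.14, 0.336, -2.383]
contact_force: [0.0, -0.2, -4.0]
grip_width: 24.0
```

```bash
python3 -c "
from probe import *
d=q('pics/p26.png',2)
c=(640.2,9.4)
for psi in (223.5,225,227,229,231): print(psi,e(psi,120,d,c,.3))"
```

```text
t 28.5 F,M [ 0.16 -0.35 -3.88 -0.4   0.52 -0.01] d 9.6 {'axis': array([639.5,   9.6]), 'under': np.float64(118.9), 'over': np.float64(-0.3), 'yaw': np.float64(-136.5)} tcp [577.2 -49.5 123.9]
223.5 ([0.06, -0.57, -0.04], [-0.5, -0.7, 0.0])
225 ([-0.44, -0.57, -1.46], [-0.6, -2.9, 0.0])
227 ([-1.12, -0.57, -3.34], [-0.7, -5.9, 0.1])
229 ([-1.79, -0.57, -5.22], [-0.9, -8.9, 0.1])
231 ([-2.46, -0.57, -7.11], [-1.2, -11.9, 0.3])
```

Call:
send_rows(
  targets=[
    [[-0.2, -0.3, -0.7, -0.5, -1.8, -0.2, 1], [-0.4, -0.5, -1.4, -0.6, -2.9, -0.3, 1], [-0.8, -0.6, -2.4, -0.7, -4.4, -0.3, 1], [-1.1, -0.6, -3.3, -0.7, -5.9, -0.2, 1], [-1.1, -0.6, -3.3, -0.7, -5.9, -0.2, 1]],
  ],
)

```text
time: 28.92
tool_pos: [581.8, -53.8, 124.4]
tcp_rot: [-3.141, 0.348, -2.319]
contact_force: [-0.9, 0.4, -6.3]
grip_width: 23.9
```

```bash
python3 -c "
from probe import *
d=q('pics/p27.png',2)
c=(640.2,9.4)
for psi in (227,229,231,233): print(psi,e(psi,120,d,c,.3))"
```

```text
t 29.02 F,M [-1.32  0.3  -5.96 -0.56  0.79  0.06] d 9.7 {'axis': array([640.2,   9. ]), 'under': np.float64(120.3), 'over': np.float64(0.2), 'yaw': np.float64(-133.0)} tcp [581.8 -53.7 124.4]
227 ([-0.0, -0.09, 0.04], [-0.2, 0.3, 0.5])
229 ([-0.68, -0.09, -1.84], [-0.2, -2.7, 0.5])
231 ([-1.37, -0.09, -3.72], [-0.4, -5.7, 0.6])
233 ([-2.05, -0.09, -5.6], [-0.6, -8.6, 0.7])
```

Call:
send_rows(
  targets=[
    [[0, 0, 0, 0.2, 0.2, 1, 1], [-0.4, 0, -1, 0.1, -1.2, 1, 1], [-0.7, 0, -1.8, 0.1, -2.7, 1.1, 1], [-1, 0, -2.8, 0, -4.2, 1.1, 1], [-1.4, 0, -3.7, -0.1, -5.7, 1.2, 1]],
  ],
)

```text
time: 29.43
tool_pos: [586.2, -56.1, 124.0]
tcp_rot: [3.138, 0.346, -2.252]
contact_force: [-10.6, 0.8, -1.7]
grip_width: 23.7
```

```bash
python3 -c "
from probe import *
d=q('pics/p28.png',2)
c=(640.2,9.4)
for psi in (229,231,233,235): print(psi,e(psi,119.3,d,c,.3))"
```

```text
t 29.53 F,M [-7.85  1.39 -0.56 -0.08  1.1  -0.21] d 8.7 {'axis': array([640.2,  10.4]), 'under': np.float64(121.3), 'over': np.float64(1.1), 'yaw': np.float64(-129.1)} tcp [586.1 -56.1 124. ]
229 ([0.87, 0.82, 1.81], [1.2, 2.2, 0.3])
231 ([0.2, 0.82, -0.08], [1.2, -0.8, 0.3])
233 ([-0.46, 0.82, -1.96], [1.2, -3.8, 0.3])
235 ([-1.12, 0.83, -3.85], [1.0, -6.8, 0.3])
```

```bash
python3 -c "
from probe import *
c=(640.2,9.4)
for u in (119,115,112,110): print(u,e(228.5,u,8.7,c,.5))"
```

```text
119 ([1.04, 0.6, 2.28], [1.3, 3.0, 0.9])
115 ([1.04, 0.6, 2.28], [2.7, 2.9, 4.7])
112 ([1.04, 0.6, 2.28], [3.7, 2.9, 7.5])
110 ([1.04, 0.6, 2.28], [4.4, 2.9, 9.4])
```

Call:
send_rows(
  targets=[
    [[0.5, 0.3, 1.2, 0.6, 1.5, 0.5, 1], [1, 0.6, 2.3, 1.3, 3, 0.9, 1], [1, 0.6, 2.3, 1.8, 3, 2.5, 1], [1, 0.6, 2.3, 2.4, 3, 4, 1], [1, 0.6, 2.3, 2.9, 2.9, 5.5, 1]],
  ],
)

```text
time: 29.95
tool_pos: [584.9, -54.9, 118.8]
tcp_rot: [-3.139, 0.337, -2.294]
contact_force: [-1.1, 3.3, 3.5]
grip_width: 23.6
```

```bash
python3 -c "
from probe import *
d=q('pics/p29.png',2)
c=(640.2,9.4)
for u in (114,112,110): print(u,e(228.5,u,d,c,.3))"
```

```text
t 30.05 F,M [-1.87  3.84  2.33  0.82  0.19  0.35] d 9.9 {'axis': array([641.8,   9.4]), 'under': np.float64(113.2), 'over': np.float64(-0.6), 'yaw': np.float64(-131.5)} tcp [584.8 -54.9 118.6]
114 ([-0.16, -0.89, 0.0], [0.9, 1.2, 0.3])
112 ([-0.16, -0.89, 0.0], [1.6, 1.2, 2.2])
110 ([-0.16, -0.89, 0.0], [2.2, 1.2, 4.1])
```

Call:
send_rows(
  targets=[
    [[0, -0.5, 0, 0.7, 1.2, 0.5, 1], [0, -0.9, 0, 1, 1.2, 1, 1], [0, -0.9, 0, 1, 1.2, 1, 1]],
  ],
)

```text
time: 30.3
tool_pos: [583.8, -55.1, 117.2]
tcp_rot: [-3.138, 0.354, -2.296]
contact_force: [2.8, 3.9, 2.7]
grip_width: 23.5
```

```bash
python3 -c "
from probe import *
d=q('pics/p30.png',2)
im=capture('scene'); cv2.imwrite('pics/s30.png',cv2.resize(im[130:330,160:360],(600,600))[:,:,::-1]); im=capture('top'); cv2.imwrite('pics/t30.png',cv2.resize(im[130:330,260:460],(600,600))[:,:,::-1])"
```

```text
t 30.4 F,M [ 2.68  3.71  2.    0.71 -0.33 -0.12] d 8.3 {'axis': array([640.5,   9. ]), 'under': np.float64(115.9), 'over': np.float64(1.9), 'yaw': np.float64(-131.5)} tcp [583.7 -55.1 117.3]
```

View pics/p30.png

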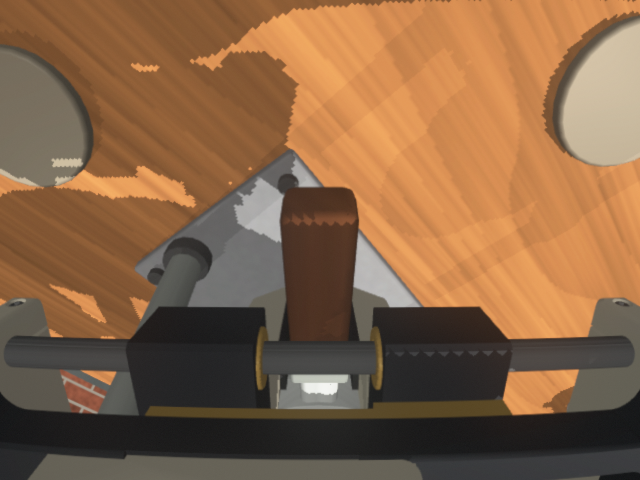

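View pics/t30.png

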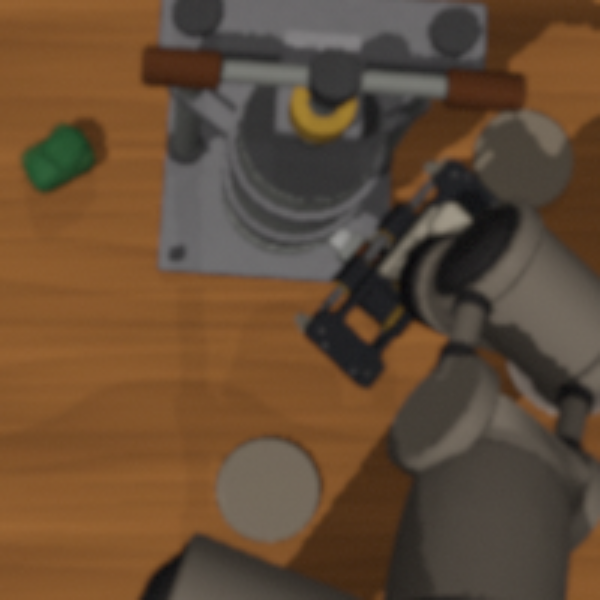

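Call:
send_rows(
  targets=[
    [[0, 0.4, 0, -0.7, 0, -0.5, 1], [0, 0.8, 0, -1, 0, -0.8, 1], [0, 0.8, 0, -1, 0, -0.8, 1]],
  ],
)

```text
time: 30.75
tool_pos: [583.4, -55.2, 118.1]
tcp_rot: [-3.138, 0.336, -2.295]
contact_force: [-0.5, -2.6, 0.7]
grip_width: 23.5
```

```bash
python3 -c "
from probe import *
d=q('pics/p31.png',2)"
```

```text
t 30.85 F,M [-0.75 -3.76  1.62 -0.17  0.07 -0.23] d 9.9 {'axis': array([640.4,   9.2]), 'under': np.float64(112.4), 'over': np.float64(-0.6), 'yaw': np.float64(-131.5)} tcp [583.4 -55.1 117.9]
```

Call:
send_rows(
  targets=[
    [[0, 0, 0, 0, 0, 0, 0.4], [0, 0, 0, 0, 0, 0, 0.2], [0, 0, 0, 0, 0, 0, 0], [0, 0, 0, 0, 0, 0, -0.2], [0, 0, 0, 0, 0, 0, -0.2]],
  ],
)

```text
time: 31.27
tool_pos: [583.4, -54.3, 117.9]
tcp_rot: [-3.139, 0.338, -2.295]
contact_force: [0.8, -0.7, -0.4]
grip_width: 49.5
```

```bash
python3 -c "
from probe import *
d=q('pics/p32.png',2)"
```

```text
t 31.37 F,M [ 0.13  0.05 -0.02 -0.08  0.18 -0.01] d 0.5 {'axis': array([640.4,  10. ]), 'under': np.float64(127.5), 'over': np.float64(8.8), 'yaw': np.float64(-131.5)} tcp [583.4 -54.3 117.9]
```

View pics/p32.png

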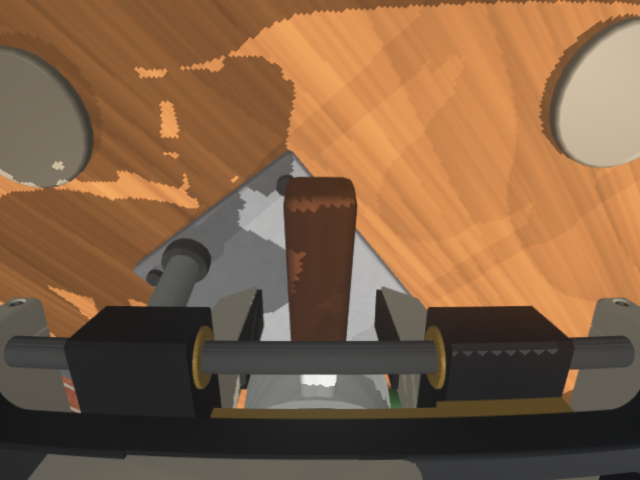

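Run:
```python
from probe import *
m=camera_model('wrist'); np.save('m32.npy',m['world_to_cam']); im=cv2.imread('pics/p32.png')
cv2.imwrite('pics/x32.png',cv2.resize(im[165:415,260:385],None,fx=4.5,fy=2.4,interpolation=cv2.INTER_CUBIC))
C=np.array([640.2,9.4]); 
for psi in (226,228,230):
  a=np.radians(psi); u=np.array([np.cos(a),np.sin(a),0]); v=np.array([-u[1],u[0],0])
  for und in (106,110):
    print(psi,und,[proj('wrist',np.r_[C,und]+u*r+v*w+[0,0,z],m)[0].round(1).tolist() for r,w,z in((155,12,34),(155,-12,34),(155,0,14),(73,12,34),(73,-12,34))])
```

```text
226 106 [[201.3, 303.8], [204.4, 381.0], [174.1, 339.7], [362.7, 300.3], [364.1, 354.3]]
226 110 [[208.1, 303.3], [211.2, 382.7], [179.3, 340.2], [370.4, 299.9], [371.8, 354.9]]
228 106 [[202.1, 286.3], [202.8, 363.8], [173.7, 324.4], [363.1, 294.5], [363.5, 348.6]]
228 110 [[208.9, 285.3], [209.5, 365.0], [178.9, 324.5], [370.8, 294.1], [371.2, 349.2]]
230 106 [[203.4, 269.0], [201.7, 346.4], [173.9, 309.0], [363.7, 288.9], [362.9, 342.9]]
230 110 [[210.2, 267.5], [208.4, 347.1], [179.0, 308.8], [371.4, 288.3], [370.7, 343.3]]
```

View pics/x32.png

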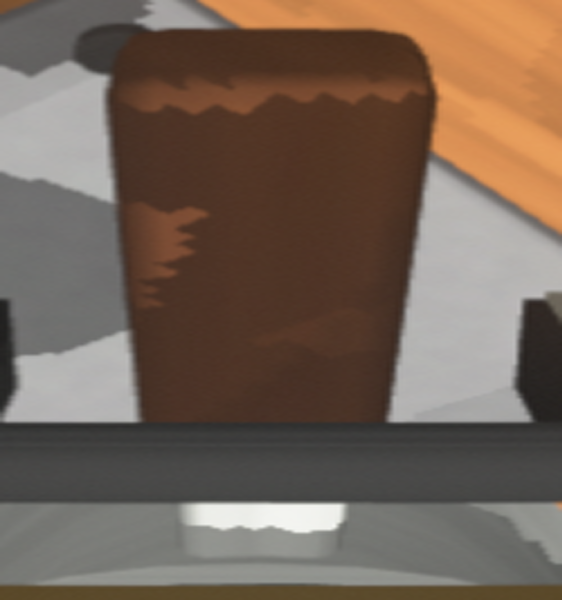

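Run:
```python
from probe import *
m=camera_model('wrist'); m['world_to_cam']=np.load('m32.npy')
t=np.radians(-4.75); R=np.array([[np.cos(t),-np.sin(t)],[np.sin(t),np.cos(t)]])
for C in ((640.2,9.4),(641,8.3)):
  print('FR',proj('wrist',np.r_[np.array(C)+R@[-55,-106],12],m)[0])
def rows(m,A,psi,und,tilt,radial=0):
  a=np.radians(psi); u=np.array([np.cos(a),np.sin(a),0]); s=np.sin(np.radians(tilt)); c=np.cos(np.radians(tilt))
  # tilt>0: handle down, about axis point at lug height 56
  out=[]
  for r,z in((155,14),(155,34),(73,34)):
    x,zz=r,z-56; out.append(proj('wrist',np.r_[A,und+56]+u*(x*c+zz*s)+[0,0,-x*s+zz*c],m)[0,0].round(1))
  return out
m11=camera_model('wrist'); m11['world_to_cam']=np.load('m11.npy')
print('ref',rows(m11,[468.9,153.9],163.1,0,0))
for und in (104,106,108,110):
  for tl in (0,1,2,3): print(und,tl,rows(m,[640.2,9.4],228,und,tl))
```

```text
FR [152.07946782 290.11771028]
FR [151.657201   288.04569173]
ref [np.float64(174.3), np.float64(192.7), np.float64(379.0)]
104 0 [np.float64(171.3), np.float64(199.2), np.float64(359.6)]
104 1 [np.float64(169.9), np.float64(196.1), np.float64(357.8)]
104 2 [np.float64(168.8), np.float64(193.2), np.float64(356.0)]
104 3 [np.float64(167.8), np.float64(190.7), np.float64(354.3)]
106 0 [np.float64(173.7), np.float64(202.4), np.float64(363.3)]
106 1 [np.float64(172.3), np.float64(199.2), np.float64(361.5)]
106 2 [np.float64(171.1), np.float64(196.3), np.float64(359.7)]
106 3 [np.float64(170.1), np.float64(193.6), np.float64(358.0)]
108 0 [np.float64(176.3), np.float64(205.7), np.float64(367.2)]
108 1 [np.float64(174.8), np.float64(202.4), np.float64(365.3)]
108 2 [np.float64(173.5), np.float64(199.4), np.float64(363.4)]
108 3 [np.float64(172.4), np.float64(196.6), np.float64(361.7)]
110 0 [np.float64(178.9), np.float64(209.2), np.float64(371.1)]
110 1 [np.float64(177.3), np.float64(205.7), np.float64(369.1)]
110 2 [np.float64(176.0), np.float64(202.5), np.float64(367.2)]
110 3 [np.float64(174.8), np.float64(199.7), np.float64(365.4)]
```

Call:
send_rows(
  targets=[
    [[0, 0, 0, 0, 0, 0, -0.6], [0, 0, 0, 2, 0, -6, -0.8], [0, 0, 0, 6, 0, -20, -1], [0, 0, 0, 12, 0, -40, -1], [0, 0, 0, 20, 0, -60, -1]],
  ],
)

```text
time: 31.78
tool_pos: [557.2, -83.4, 168.6]
tcp_rot: [-3.14, 0.338, -2.295]
contact_force: [0.0, -0.0, -0.7]
grip_width: 84.0
```

```bash
python3 -c "
from probe import *
capture('top');print(st()); m=camera_model('wrist'); np.save('m33.npy',m['world_to_cam']); im=capture('wrist');cv2.imwrite('pics/w33.png',im[:,:,::-1])
im=capture('scene'); cv2.imwrite('pics/s33.png',cv2.resize(im[130:330,160:360],(600,600),interpolation=cv2.INTER_CUBIC)[:,:,::-1])"
```

```text
{'t': 31.83, 'p': array([557.5, -85.8, 172. ]), 'r': array([-179.55,   19.37, -131.45]), 'F': array([ 0.6, -2. ,  3.3]), 'M': array([-0.16,  0.13,  0.  ]), 'g': 87.6, 'q': array([-0.474,  0.391,  1.667,  0.384,  1.023, -3.082])}
```

View pics/w33.png

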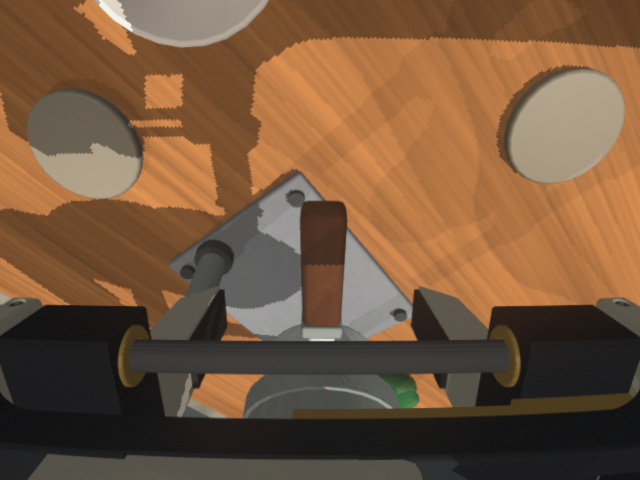

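View pics/s33.png

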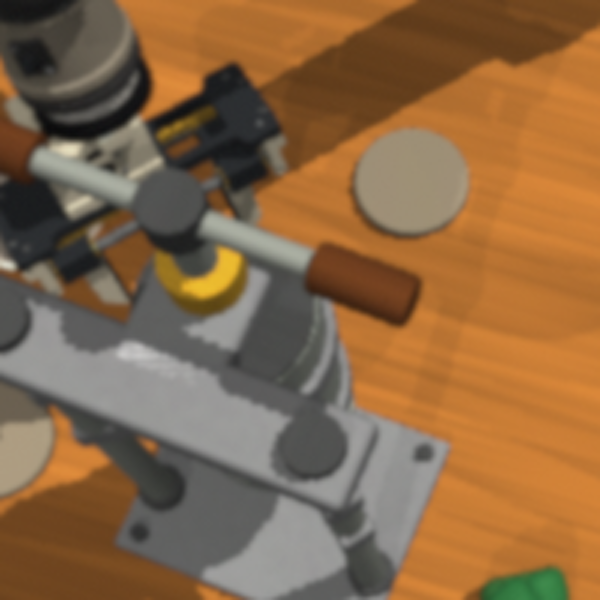

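```bash
python3 -c "
from probe import *
capture('top');capture('top');print(st()); m=camera_model('wrist'); np.save('m34.npy',m['world_to_cam']); im=capture('wrist');print(st()['p']);cv2.imwrite('pics/w34.png',im[:,:,::-1])
cv2.imwrite('pics/x34.png',cv2.resize(im[190:345,270:380],None,fx=5,fy=3.8,interpolation=cv2.INTER_CUBIC)[:,:,::-1])
cv2.imwrite('pics/y34.png',cv2.resize(im[165:335,160:420],None,fx=3,fy=3,interpolation=cv2.INTER_CUBIC)[:,:,::-1])"
```

```text
{'t': 32.03, 'p': array([557.5, -83.1, 167.6]), 'r': array([-179.88,   19.35, -131.55]), 'F': array([-0.2, -0.1,  0.1]), 'M': array([-0.08,  0.2 , -0.04]), 'g': 91.3, 'q': array([-0.47 ,  0.398,  1.67 ,  0.386,  1.018, -3.081])}
[557.4 -82.8 167.2]
```

View pics/x34.png

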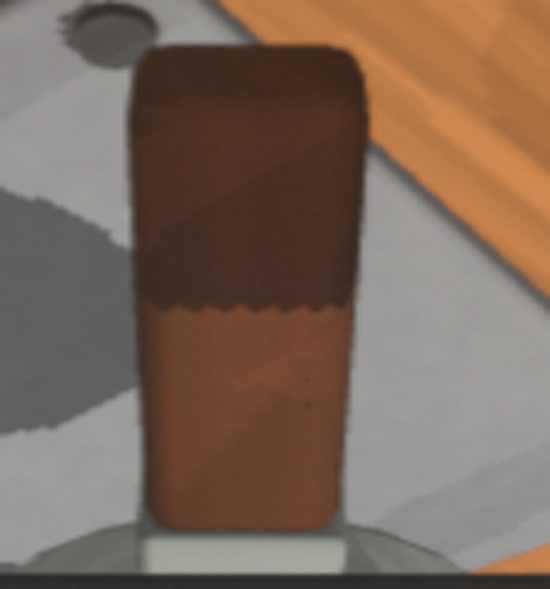

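View pics/y34.png

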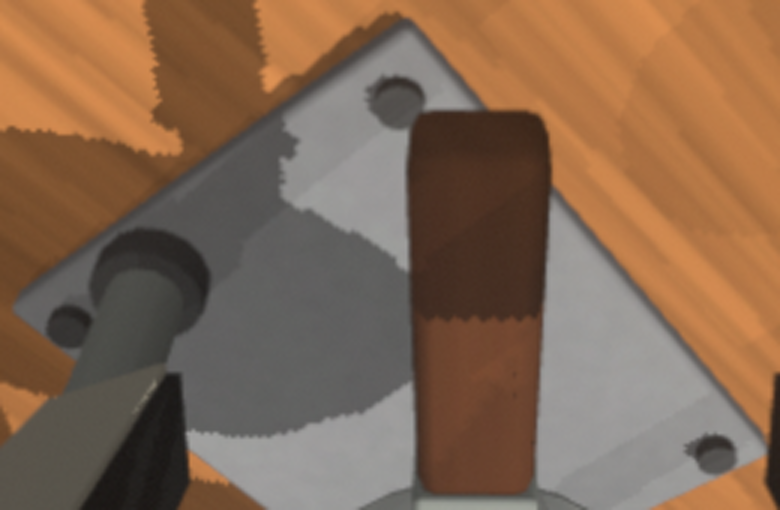

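Run:
```python
from probe import *
K=camera_model('wrist')
def M(f): m=dict(K); m['world_to_cam']=np.load(f); return m
m9,m11,m34,m32=M('m9.npy'),M('m11.npy'),M('m34.npy'),M('m32.npy')
def pt(A,psi,und,tilt,r,z,w=0):
  a=np.radians(psi); u=np.array([np.cos(a),np.sin(a),0]); v=np.array([-u[1],u[0],0]); s=np.sin(np.radians(tilt)); c=np.cos(np.radians(tilt))
  zz=z-56; return np.r_[A,und+56]+u*(r*c+zz*s)+[0,0,-r*s+zz*c]+v*w
P=lambda m,*a:proj('wrist',pt(*a),m)[0]
A0=[468.9,153.9]
print('w9',[P(m9,A0,163.2,0,0,r,z).round(1) for r,z in((155,14),(155,34),(73,34))],'obs 193, ~196?, 315.5')
print('w11',[P(m11,A0,163.1,0,0,r,z).round(1) for r,z in((155,14),(155,34),(73,34))],'obs 182.4,196.4,377')
t=np.radians(-4.75); R=np.array([[np.cos(t),-np.sin(t)],[np.sin(t),np.cos(t)]])
for C in ((640.2,9.4),(641,8.3)):
  print([proj('wrist',np.r_[np.array(C)+R@q,12],m34)[0].round(1) for q in ([-55,-106],[-55,106],[115,-106])],'obs FR 171,296 FL 313.3,416 BR 266.7,164')
for und in (102,104,106,108,110):
  for tl in (0,2,4):
    a=[P(m34,[640.2,9.4],228.5,und,tl,r,z,w).round(1) for r,z,w in((155,14,0),(155,34,0),(73,34,0),(152,34,12),(152,34,-12),(75,34,12),(75,34,-12))]
    print(und,tl,a[0][0],a[1][0],a[2][0],'wt',(a[4]-a[3])[1].round(1),'wb',(a[6]-a[5])[1].round(1),'colt',a[0][1])
a=[P(m9,A0,163.2,0,0,r,z,w) for r,z,w in ((152,34,12),(152,34,-12),(75,34,12),(75,34,-12))]
print('w9 widths',(a[1]-a[0])[1],(a[3]-a[2])[1])
```

```text
w9 [array([188.3, 320.2]), array([193.4, 320.4]), array([315.7, 320.1])] obs 193, ~196?, 315.5
w11 [array([174.3, 320.5]), array([192.7, 320.6]), array([379. , 320.1])] obs 182.4,196.4,377
[array([172.8, 295.7]), array([315.7, 417.9]), array([267.8, 162.2])] obs FR 171,296 FL 313.3,416 BR 266.7,164
[array([172.5, 294.1]), array([315.5, 416.7]), array([267.6, 160.8])] obs FR 171,296 FL 313.3,416 BR 266.7,164
102 0 195.4 215.6 327.9 wt 48.9 wb 38.9 colt 319.5
102 2 193.1 211.3 325.6 wt 47.6 wb 38.5 colt 319.5
102 4 191.2 207.5 323.5 wt 46.4 wb 38.1 colt 319.5
104 0 197.3 217.8 330.4 wt 49.3 wb 39.2 colt 319.5
104 2 194.9 213.4 328.1 wt 48.0 wb 38.8 colt 319.5
104 4 192.9 209.6 325.9 wt 46.8 wb 38.3 colt 319.5
106 0 199.2 220.1 332.9 wt 49.7 wb 39.5 colt 319.5
106 2 196.7 215.6 330.6 wt 48.4 wb 39.0 colt 319.5
106 4 194.7 211.6 328.4 wt 47.2 wb 38.6 colt 319.5
108 0 201.1 222.4 335.5 wt 50.1 wb 39.7 colt 319.5
108 2 198.5 217.8 333.1 wt 48.9 wb 39.3 colt 319.5
108 4 196.5 213.7 330.9 wt 47.6 wb 38.9 colt 319.5
110 0 203.1 224.7 338.1 wt 50.6 wb 40.0 colt 319.5
110 2 200.4 220.0 335.7 wt 49.3 wb 39.6 colt 319.5
110 4 198.3 215.9 333.4 wt 48.0 wb 39.1 colt 319.5
w9 widths 39.72155583173031 36.0330775826784
```

```bash
python3 -c "
from probe import *
print(st());print(relt([565.2,-75.1,205],228.4,0))"
```

```text
{'t': 32.08, 'p': array([557.4, -82.8, 167.2]), 'r': array([-179.93,   19.34, -131.54]), 'F': array([-0.1,  0.1, -0.4]), 'M': array([-0.11,  0.22,  0.  ]), 'g': 91.6, 'q': array([-0.469,  0.398,  1.67 ,  0.386,  1.018, -3.081])}
([-0.06, 19.34, 0.05], [-22.8, -0.7, -32.0])
```

Call:
send_rows(
  targets=[
    [[0, 3, 0, -4, 0, -12, -1], [0, 8, 0, -9, -0.3, -24, -1], [0, 14, 0, -16, -0.5, -30, -1], [0, 19.3, 0, -22.8, -0.7, -32, -1], [0, 19.3, 0, -22.8, -0.7, -32, -1]],
  ],
)

```text
time: 32.5
tool_pos: [567.6, -72.6, 206.0]
tcp_rot: [-3.137, -0.001, -2.292]
contact_force: [-0.5, 0.4, -1.2]
grip_width: 92.0
```

```bash
python3 -c "
from probe import *
capture('top');capture('top');capture('top');print(st()); m=camera_model('wrist'); np.save('m35.npy',m['world_to_cam']); im=capture('wrist');print(st()['p']);cv2.imwrite('pics/w35.png',im[:,:,::-1])
f=lambda x:cv2.resize(x[180:420,260:380],None,fx=3.2,fy=2.4,interpolation=cv2.INTER_CUBIC)
cv2.imwrite('pics/x35.png',np.hstack([f(cv2.imread('pics/w9.png')),f(im[:,:,::-1])]))"
```

```text
{'t': 32.65, 'p': array([564.8, -74.8, 204.1]), 'r': array([ 1.7998e+02,  9.0000e-02, -1.3148e+02]), 'F': array([-0.3,  0.1, -0.9]), 'M': array([ 0.1 ,  0.01, -0.02]), 'g': 92.1, 'q': array([-2.670e-01,  4.410e-01,  1.434e+00,  2.000e-03,  1.265e+00,
       -2.685e+00])}
[564.5 -75.5 204.3]
```

View pics/x35.png

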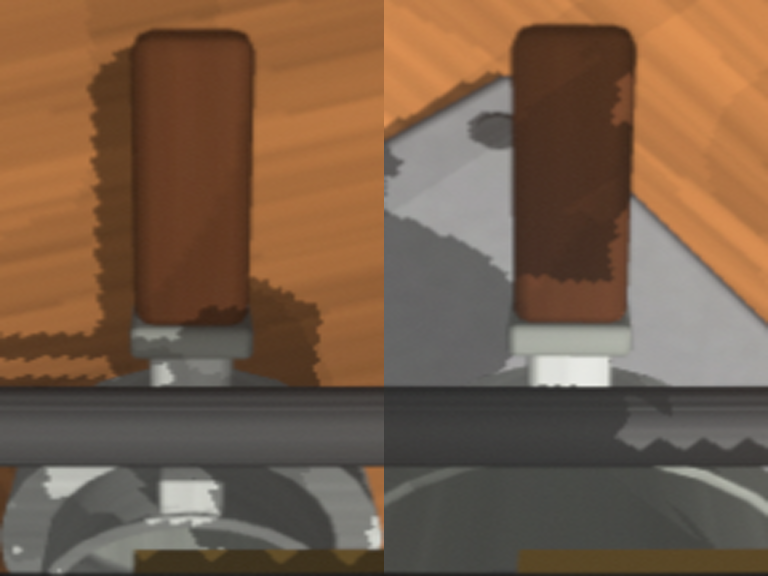

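Run:
```python
from probe import *
K=camera_model('wrist')
def M(f): m=dict(K); m['world_to_cam']=np.load(f); return m
m9,m35=M('m9.npy'),M('m35.npy')
def pt(A,psi,und,tilt,r,z,w=0):
  a=np.radians(psi); u=np.array([np.cos(a),np.sin(a),0]); v=np.array([-u[1],u[0],0]); s=np.sin(np.radians(tilt)); c=np.cos(np.radians(tilt))
  zz=z-56; return np.r_[A,und+56]+u*(r*c+zz*s)+[0,0,-r*s+zz*c]+v*w
P=lambda m,*a:proj('wrist',pt(*a),m)[0]
A0=[468.9,153.9]; pts=((155,34,0),(73,34,0),(150,34,12),(150,34,-12),(77,34,12),(77,34,-12))
def S(m,A,psi,und,tl):
  a=[P(m,A,psi,und,tl,*q) for q in pts]; return np.array([a[0][0],a[1][0],a[1][0]-a[0][0],a[3][1]-a[2][1],a[5][1]-a[4][1]])
r9=S(m9,A0,163.2,0,0); print('w9',r9.round(1))
print('obs diff', [-2.5,-1.3,1.25,0.2/1,0.6])
for und in (102,104,106,108,110):
  for tl in (0,2,4): print(und,tl,(S(m35,[640.2,9.4],228.4,und,tl)-r9).round(1))
```

```text
w9 [193.4 315.7 122.3  39.6  36.1]
obs diff [-2.5, -1.3, 1.25, 0.2, 0.6]
102 0 [ 0.5 -1.1 -1.6 -0.5 -0.4]
102 2 [ 0.4 -1.8 -2.2 -1.4 -0.8]
102 4 [ 0.6 -2.4 -3.  -2.2 -1.2]
104 0 [ 1.   0.3 -0.7 -0.1 -0.2]
104 2 [ 0.9 -0.4 -1.3 -1.  -0.6]
104 4 [ 1.1 -1.  -2.1 -1.9 -1. ]
106 0 [1.6 1.7 0.1 0.2 0.1]
106 2 [ 1.5  1.  -0.5 -0.7 -0.3]
106 4 [ 1.6  0.4 -1.3 -1.6 -0.7]
108 0 [2.2 3.2 1.  0.5 0.4]
108 2 [ 2.   2.4  0.4 -0.4 -0. ]
108 4 [ 2.2  1.8 -0.4 -1.3 -0.4]
110 0 [2.8 4.7 1.9 0.9 0.7]
110 2 [ 2.6  3.9  1.3 -0.1  0.3]
110 4 [ 2.8  3.2  0.5 -1.  -0.2]
```

Run:
```python
from probe import *
def meas(f,c0):
    im=cv2.imread(f).astype(float); 
    hsv=cv2.cvtColor(im.astype(np.uint8),cv2.COLOR_BGR2HSV)
    out={}
    def cross(prof,thr):  # subpixel crossings
        s=np.sign(prof-thr); k=np.where(s[:-1]*s[1:]<0)[0]; return k+(thr-prof[k])/(prof[k+1]-prof[k])
    for r in (205,220,240,260,280,300,308):
        p=im[r-1:r+2,c0-40:c0+40].mean(0)
        g=np.abs(np.diff(p,axis=0)).sum(1); 
        L=g[10:30]; Rr=g[50:70]
        cen=lambda a,o:(a**2*(np.arange(len(a))+o+.5)).sum()/(a**2).sum()
        i=L.argmax()+10; j=Rr.argmax()+50
        l=cen(g[i-2:i+3],i-2)+c0-40; rr=cen(g[j-2:j+3],j-2)+c0-40
        print(f[-7:],r,round(l,2),round(rr,2),'w',round(rr-l,2),'mid',round((l+rr)/2,2))
    mid=c0
    p=im[180:340,mid-8:mid+8].mean(1); g=np.abs(np.diff(p,axis=0)).sum(1)
    for a,b in((5,25),(120,150)):
        i=g[a:b].argmax()+a; print('row edge',180+((g[i-2:i+3]**2)*(np.arange(i-2,i+3)+.5)).sum()/(g[i-2:i+3]**2).sum(), g[i])
meas('pics/w9.png',320); meas('pics/w35.png',319)
```

```text
/w9.png 205 295.08 339.3 w 44.22 mid 317.19
/w9.png 220 300.62 338.8 w 38.18 mid 319.71
/w9.png 240 300.69 338.52 w 37.83 mid 319.61
/w9.png 260 300.94 338.27 w 37.33 mid 319.61
/w9.png 280 290.0 337.65 w 47.65 mid 313.82
/w9.png 300 290.98 347.44 w 56.46 mid 319.21
/w9.png 308 291.06 336.88 w 45.82 mid 313.97
row edge 191.6365815006346 84.1875
row edge 315.8165727087619 55.125
w35.png 205 299.15 338.41 w 39.26 mid 318.78
w35.png 220 299.54 337.91 w 38.36 mid 318.73
w35.png 240 299.58 337.4 w 37.82 mid 318.49
w35.png 260 299.56 337.1 w 37.54 mid 318.33
w35.png 280 299.85 336.42 w 36.57 mid 318.14
w35.png 300 299.71 335.55 w 35.84 mid 317.63
w35.png 308 299.43 335.77 w 36.34 mid 317.6
row edge 189.69290825822486 105.3125
row edge 328.0498636765425 100.875
```

Run:
```python
from probe import *
for c in("top","scene"):
    im=capture(c)
    for l in ("bowl_center","coaster_a_center","cullet_center"):
        print(c,l,[(round(r['conf'],2),np.round(r['location']).tolist()) for r in boxes_of(l,c)])
    cv2.imwrite(f'pics/{c}40.png',im[:,:,::-1])
print(st())
```

```text
top bowl_center [(0.87, [246.0, 454.0])]
top coaster_a_center [(0.77, [293.0, 350.0])]
top cullet_center [(0.66, [179.0, 280.0])]
scene bowl_center [(0.98, [196.0, 155.0])]
scene coaster_a_center [(0.79, [189.0, 297.0]), (0.55, [262.0, 229.0])]
scene cullet_center [(0.62, [331.0, 332.0])]
{'t': 33.1, 'p': array([565.2, -76. , 205.8]), 'r': array([-1.7986e+02,  7.0000e-02, -1.3162e+02]), 'F': array([-0.7, -0.2, -0.3]), 'M': array([0.08, 0.05, 0.04]), 'g': 92.1, 'q': array([-0.268,  0.44 ,  1.432, -0.   ,  1.267, -2.683])}
```

View pics/top40.png

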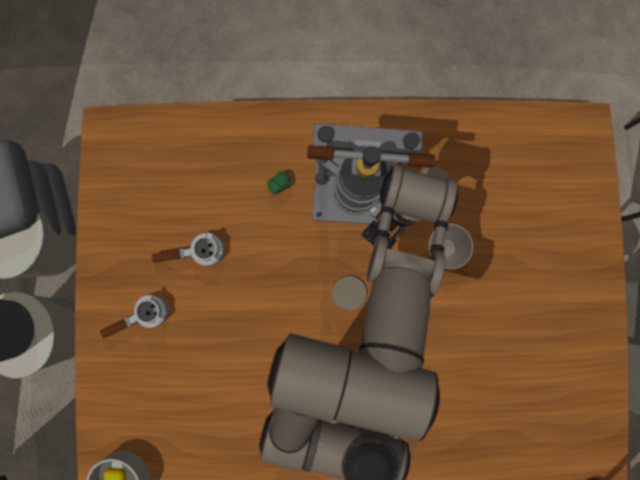

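The top view shows the bowl at (450,247), coaster A at (350,293), the glass at (280,183) and the other two holders all in place, with the arm clear of the hanging holder.

```bash
python3 -c "
from plant import *
print(close_job())"
```

```text
the job is handed in; nothing more can be done
None
```

I fitted the rightmost holder to the extruder and handed the job in at about 33 s on the clock. It is hanging by itself, and I judge the lugs to be home in their seats.

- **Grip:** At the fixed grip force the first hold, about 114 mm out, let the cup droop by roughly 30°. I set the holder down and gripped again nearer the cup with the tool tilted, correcting the tilt as it slipped.
- **Finding the notches:** Lugs offered up at about 157° and 165° were blocked. At 173° they went through freely, after I had centred the cup by feel.
- **Turning:** The first try at turning caught on the ring (about 25 N). I went back, raised the cup until its shoulder touched the barrel end, eased down a little and turned counter-clockwise. The stops came at about 230°.
- **Seating:** I eased back about 2°, lowered until the seats took the weight, and let go.

**Last checks:**
- **Force:** The wrist force and moment were about zero with the fingers open and raised clear, and the holder stayed up.
- **Height and tilt:** Compared with a view of the holder standing flat, the handle's width in the wrist picture fits it being level at home height to about 1–2 mm.
- **Bystanders:** The bowl, coaster A, the glass lump and the two look-alike holders appear unmoved. In the last top picture the arm hides most of coaster B; an earlier one after seating shows it in its place. The scene-camera network placed the bowl about 15 px from its earlier spot; the top view and the pictures show it in place, so I put that down to the network.

**Checks that disagreed:** Two earlier tilted views, using the handle tip's position, suggested the handle sagging 2–3°. I think this came from the holder sitting about 2.5 mm off the axis I had estimated, because the later level view does not show it. My height reckoning while gripped was also about 5 mm off, so I relied on touching the shoulder instead. I could not see the lugs in their seats directly.

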